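# Flood-expose the specimen mounts and put them away in their flip-cap tubes

## Task

Stand every specimen mount from the cooling plate upright in a pocket of the exposure tray and slide the tray under the UV lamp until it is fully home, then swing the shutter lever fully open for at least three seconds and fully shut again before you pull the tray back out, clear of the lamp. Then stand each mount in the storage tube whose cap has its colour, and leave all four tubes with their caps pressed shut, the shutter shut and the tray lying flat outside the lamp. Leave the bottles, dish, tweezers, tape and wafer box where they are.

Things in the scene. Friction and masses are not known exactly. Their poses are not given: they have to be found in the camera images.
- lamp: Fixed cream UV lamp, 136 (x) by 205 (y) mm, 145 high. Origin: bench, middle of its mouth; +y points out of the mouth. The tray's lane runs in to -y on the bare bench: 58 mm wide between 14 mm high rails from the back stop (y -163) to y +16, flaring to 80 mm at y +42. Height free: 40 mm at the mouth, 50 inside; grippers do not fit. A 50 by 70 by 25 mm block on top carries the shutter lever.
- shutter (a joint): Shutter lever on top of the lamp: rod 60 mm long with a red ball 26 mm across. 0 = shut, leaning 0.5 rad to the lamp's -y; 1.0 rad = fully open, leaning 0.5 rad to +y (the mouth). Pivot at (0, -85, 167) mm in the lamp's frame, axis along x. Stays where it is left; about 1 N at the ball moves it.
- shutter_tip (a point): centre of the red ball on the shutter lever
- tray: Loose aluminium tray, 0.35 kg, slid flat on the bench. Body 52 (x) by 150 (y) mm, floor 4, rims and dividers 13 high; three 45 mm pockets centred at y -48, 0, +48. A tongue 28 wide, 6 high, to y +177 carries the grip. Origin under the body's centre. It enters the lamp body first, grip last; fully home it touches the back stop: origin at y -88 in the lamp's frame, grip 67 mm outside the mouth.
- tray_grip (a point): Point in the tray's black upright grip plate, 12 mm thick (tray x), 32 mm long (y), from 6 to 46 mm above the bench; the point is 36 mm up, at y +155 mm in the tray's frame. Pinch it across its thickness.
- stub_red: Red specimen mount: a red cylinder 30 mm across, 26 mm tall, 50 g, with a small coated chip on top; origin under its centre, z up. Starts standing on the 10 mm thick aluminium cooling plate near the robot; absent in some starts.
- tube_red: Off-white storage tube with a red cap, fixed in the white rack: 44 mm outside, 38 inside, origin under its centre, z up, 8 mm above the bench; rim at z 48, inner floor at z 18 (a mount stands 4 mm below the rim). Cap hinge at x +24.5, z 48.5, axis along y; the cap's tab is at the -x side. Tubes stand 62 mm apart along y; the rack's deck is 33 mm above the bench.
- cap_red (a joint): Hinge of the red cap: disc 45 mm across, 6 thick, underside at hinge height, with a thumb tab 12 mm wide, 5 thick, from 47 to 61.5 mm from the hinge. 0 = shut flat on the rim (starts may be ajar); grows as the tab swings up and over to +x; 1.57 = upright; stops at 2.0 rad. Stays where it is left; about 0.3 N at the tab moves it.
- stub_blue: Blue specimen mount: a blue cylinder 30 mm across, 26 mm tall, 50 g, with a small coated chip on top; origin under its centre, z up. Starts standing on the 10 mm thick aluminium cooling plate near the robot; absent in some starts.
- tube_blue: Off-white storage tube with a blue cap, fixed in the white rack: 44 mm outside, 38 inside, origin under its centre, z up, 8 mm above the bench; rim at z 48, inner floor at z 18 (a mount stands 4 mm below the rim). Cap hinge at x +24.5, z 48.5, axis along y; the cap's tab is at the -x side. Tubes stand 62 mm apart along y; the rack's deck is 33 mm above the bench.
- cap_blue (a joint): Hinge of the blue cap: disc 45 mm across, 6 thick, underside at hinge height, with a thumb tab 12 mm wide, 5 thick, from 47 to 61.5 mm from the hinge. 0 = shut flat on the rim (starts may be ajar); grows as the tab swings up and over to +x; 1.57 = upright; stops at 2.0 rad. Stays where it is left; about 0.3 N at the tab moves it.
- stub_green: Green specimen mount: a green cylinder 30 mm across, 26 mm tall, 50 g, with a small coated chip on top; origin under its centre, z up. Starts standing on the 10 mm thick aluminium cooling plate near the robot; absent in some starts.
- tube_green: Off-white storage tube with a green cap, fixed in the white rack: 44 mm outside, 38 inside, origin under its centre, z up, 8 mm above the bench; rim at z 48, inner floor at z 18 (a mount stands 4 mm below the rim). Cap hinge at x +24.5, z 48.5, axis along y; the cap's tab is at the -x side. Tubes stand 62 mm apart along y; the rack's deck is 33 mm above the bench.
- cap_green (a joint): Hinge of the green cap: disc 45 mm across, 6 thick, underside at hinge height, with a thumb tab 12 mm wide, 5 thick, from 47 to 61.5 mm from the hinge. 0 = shut flat on the rim (starts may be ajar); grows as the tab swings up and over to +x; 1.57 = upright; stops at 2.0 rad. Stays where it is left; about 0.3 N at the tab moves it.
- stub_black: Black specimen mount: a black cylinder 30 mm across, 26 mm tall, 50 g, with a small coated chip on top; origin under its centre, z up. Starts standing on the 10 mm thick aluminium cooling plate near the robot; absent in some starts.
- tube_black: Off-white storage tube with a black cap, fixed in the white rack: 44 mm outside, 38 inside, origin under its centre, z up, 8 mm above the bench; rim at z 48, inner floor at z 18 (a mount stands 4 mm below the rim). Cap hinge at x +24.5, z 48.5, axis along y; the cap's tab is at the -x side. Tubes stand 62 mm apart along y; the rack's deck is 33 mm above the bench.
- cap_black (a joint): Hinge of the black cap: disc 45 mm across, 6 thick, underside at hinge height, with a thumb tab 12 mm wide, 5 thick, from 47 to 61.5 mm from the hinge. 0 = shut flat on the rim (starts may be ajar); grows as the tab swings up and over to +x; 1.57 = upright; stops at 2.0 rad. Stays where it is left; about 0.3 N at the tab moves it.
- resist_bottle: leave alone: amber glass bottle, 64 mm across, 130 mm tall, behind the tray's lane
- rinse_bottle: leave alone: white plastic bottle with a red cap, 60 mm across, 150 mm tall, behind the tray's lane
- glass_dish: leave alone: shallow glass dish, 70 mm across, 18 mm high, between the cooling plate and the tube rack
- tweezers: leave alone: steel tweezers lying flat, 120 mm long, in front of the lamp
- wafer_box: leave alone: flat round blue wafer box with a clear lid, 112 mm across, 24 mm high, at the back
- tape_roll: leave alone: yellow roll of tape lying flat, 66 mm across, 19 mm high, in front of the lamp

How it is judged:
By the outcome, as a careful person would: the job done as asked, in the order asked, and still so for the second after the job is handed in, with the robot touching nothing.
Of stub_red, stub_blue, stub_green, stub_black only 2 to 3 are there at a start; the rules pass over those that are not, and their reading is None.
At some moment in a run one of stub_red, stub_blue, stub_green, stub_black may be knocked a few centimetres aside while the robot is not near it.
Once in a run the grip may slacken for a moment while it holds something.
It also fails if it takes over 210 s, if anything falls off the work surface, if the arm or the gripper's body presses on something with over 40 N, if the wrist force passes 120 N, or if a joint passes its speed limit or range.

## Robot

A 6-joint arm with a two-finger parallel gripper is mounted at the origin on the work surface. World frame = base frame: x ahead of the robot, y to its left, z up, the work surface at z = 0. Lengths are in m, angles in degrees, forces in N, time in s.
With the tool pointing down it reaches from about 0.3 to 0.75 m from the base axis. Payload 8.5 kg.
Tool frame: the origin (TCP) lies midway between the tips of the shut fingers; the grasp point (between the pads) lies 19 mm behind it; z points along the fingers, y is the line along which they close (so a half turn about z gives the same grasp; the last joint's range is limited). The gripper opens to 85 mm and grips with 20 to 120 N. Pads are 22 mm wide; open, the fingers measure 114 mm over their backs; the gripper's body (76 mm by 85 mm) begins 54 mm behind the grasp point. The pads swing forward as they close: fully open they stand 13 mm farther back than shut.
Start: joints at [-75.476, 21.807, 74.336, -0, 83.858, -12.336], TCP at [0.248, -0.491, 0.231] pointing down, gripper open.
Joint ranges: [-178.18, 178.18], [-50.72, 133.34], [12.68, 142.11], [-81.47, 261.47], [9.98, 163.14], [-165.26, 165.26]. Speed limits (degrees/s): [136.94, 136.94, 180, 180, 180, 180].

## Interface

Orientations are given as [roll, pitch, yaw] about the fixed x, y, z axes, in that order (R = Rz(yaw) Ry(pitch) Rx(roll)).
In Python, from bench import bot gives the robot as it stands.
- The arm moves only by the tool apply_moves, never from a script. Its argument "motion" is one flat list of numbers, 6 for each row, row after row: the shift along the tool's x, y, z normalised to -1 to 1, where 1 is 0.02 m, then the turn, a rotation vector about the tool's x, y, z normalised to -1 to 1, where 1 is 0.12 rad. In form: [dx, dy, dz, ax, ay, az, dx, dy, dz, ax, ay, az, ...]. A call has 1 to 5 rows; each row shifts and turns the commanded pose from where the row before left it, along the tool's axes as they then stand; what a row does not reach is not made up. A row lasts 1/10 s, in which the tool goes at most 50 mm and 8.59 degrees, less where a joint would pass 70% of its speed; a pose out of reach is approached as far as the arm can. A call with a number of a shift or a turn outside -1 to 1 is refused whole. A call with a gripper value outside its range is refused whole. "jaw" is the opening, from -1 (shut) to 1 (fully open), set as the call begins (left out, the last holds). The fingers move at their own pace and stop on an object; "grip_force" is the grip in N (left out, the last holds). Time passes only in rows, so rows that do not move let the fingers close. It gives the time, the measured TCP pose, the force, the opening and the grip force at its end, in the units of the state.
- bot.state(): the state, without advancing time (a new reading comes with each control period).
- bot.grab_frame(name): name is "side" or "top"; returns a dict with "frame" (400x640x3 uint8, red, green, blue), "fx", "fy", "cx", "cy" (pixels), "dist_coeffs" ([k1, k2, p1, p2, k3] as OpenCV has them; the pictures are not rectified), "R" (3x3) and "t" (3): a world point X has camera coordinates R X + t. Camera axes: x right, y down, z forward; pixel columns grow to the right and rows downward; lengths in m; the calibration is good to about 2 mm. A picture is of the moment at which its call begins. There is no depth.
- bot.close_job(): hands the job in; it is judged then, once.
The state is a dict: "t": time; "joint_pos": joint angles; "joint_velocities": joint speeds; "joint_efforts": joint torques, N m; "position": TCP position; "ee_rot": TCP orientation; "ft_force": force on the tool from outside, world axes, zero at the start; "wrist_torque": the same for the moment, N m; "grip_width": finger opening in m; "grasp_force": force on a finger pad.
Only numpy, scipy, OpenCV 4.12 (cv2) and the standard library are available. Lean on these libraries where they do the work, as an engineer would, in place of code of your own. Each camera call takes 0.05 s, during which the arm holds its last target. There are 200 camera calls.

## Working session

There is one attempt and no reset: what is moved stays moved. The work goes in short steps, Python scripts to look and compute and a tool call to move; the robot and the scene stay as the last step left them, time stands still between calls to the robot, and variables do not carry over. Pictures are saved under pics/ and viewed, at most 14 in all, crops included, and the job is handed in when it is done.

Besides the shell and the picture viewer there is one more tool, called by a JSON object that holds its "op" and its "data", one argument or row to a line. apply_moves: Moves the arm, as the interface text tells. Its arguments: {"type":"object","properties":{"motion":{"type":"array","items":{"type":"number","minimum":-1,"maximum":1}},"jaw":{"type":"number"},"grip_force":{"type":"number"}},"required":["motion"]}

```bash
ls; mkdir -p pics
cat > h.py <<'E'
import numpy as np, cv2
from bench import bot
def grab(n):
    f=bot.grab_frame(n); f['K']=np.array([[f['fx'],0,f['cx']],[0,f['fy'],f['cy']],[0,0,1]]); f['R']=np.array(f['R']);f['t']=np.array(f['t']);f['d']=np.array(f['dist_coeffs']); return f
def ray(f,uv):
    p=cv2.undistortPoints(np.array(uv,float).reshape(-1,1,2),f['K'],f['d']).reshape(-1,2)
    d=np.c_[p,np.ones(len(p))]@f['R']; return -f['R'].T@f['t'],d
def plane(f,uv,z):
    c,d=ray(f,uv); return c+d*((z-c[2])/d[:,2])[:,None]
def proj(f,X):
    return cv2.projectPoints(np.array(X,float).reshape(-1,3),cv2.Rodrigues(f['R'])[0],f['t'],f['K'],f['d'])[0].reshape(-1,2)
def save(f,n,box=None,s=1):
    im=f['frame'][:,:,::-1]
    if box: im=im[box[1]:box[3],box[0]:box[2]]
    cv2.imwrite('pics/'+n,cv2.resize(im,None,fx=s,fy=s,interpolation=cv2.INTER_CUBIC))
E
python3 - <<'E'
from h import *
for n in('top','side'):
    f=grab(n); save(f,n+'0.png',None,1.25); print(n,-f['R'].T@f['t'],f['R'],f['fx'],f['d'])
E
```

```text
pics
top [0.50126459 0.00620971 1.49849988] [[ 0.02612675 -0.99958178 -0.01239559]
 [-0.99687496 -0.02512727 -0.07489285]
 [ 0.07455006  0.01431356 -0.99711454]] 497.4046747774921 [-0.15367639  0.          0.          0.          0.        ]
side [0.18133896 0.69146553 0.79696277] [[-0.86311195 -0.5048192  -0.01397657]
 [-0.30871241  0.54931772 -0.77649642]
 [ 0.39966788 -0.6658886  -0.62996664]] 425.2402616502636 [-0.05768958  0.          0.          0.          0.        ]
```

View pics/top0.png

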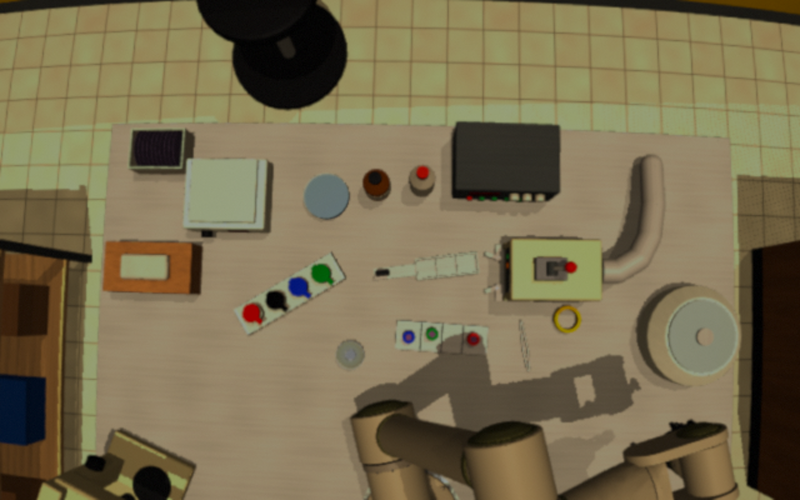

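View pics/side0.png

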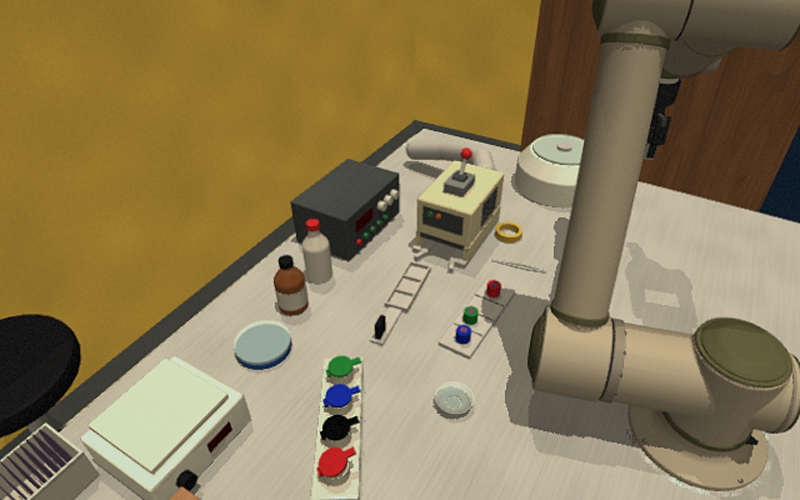

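The top view shows three mounts on the plate: blue (408,337), green (431,333) and red (473,339). The tubes, from red (252,313) to green (321,272), sit on a slanted rack. The tray's grip is at (382,272), with its body just short of the lamp mouth at about x=500. The side view agrees: black mount absent, lever leaning away from the mouth.

```bash
cat >> h.py <<'E'
RNG={'red':[((0,130,70),(8,255,255)),((172,130,70),(180,255,255))],'green':[((45,110,30),(85,255,255))],'blue':[((108,120,50),(130,255,255))],'black':[((0,0,0),(180,255,28))]}
def blobs(f,c,box=None,amin=15):
    hsv=cv2.cvtColor(f['frame'],cv2.COLOR_RGB2HSV); m=0
    for a,b in RNG[c]: m=m|cv2.inRange(hsv,a,b)
    if box:
        k=np.zeros_like(m);k[box[1]:box[3],box[0]:box[2]]=1;m=m*k
    n,l,s,ce=cv2.connectedComponentsWithStats(m)
    return [(s[i][4],tuple(int(v) for v in s[i][:4]),ce[i].round(1)) for i in range(1,n) if s[i][4]>=amin]
E
python3 - <<'E'
from h import *
f=grab('top');g=grab('side')
np.save('/tmp/t.npy',f['frame']);np.save('/tmp/s.npy',g['frame'])
for n,q,bx in(('top',f,(180,180,480,300)),('side',g,(230,100,440,400))):
  for c in RNG:
    for b in blobs(q,c,bx): print(n,c,b[0],b[1],b[2],plane(q,[b[2]],0.036)[0].round(4))
for b in blobs(f,'red',(440,190,480,230))+[]: print('ball',b)
save(f,'topc.png',(180,180,500,280),2.5)
save(g,'sidec.png',(230,190,430,390),3)
E
```

```text
top red 63 (452, 210, 9, 8) [455.8 213.5] [ 0.6052 -0.3634  0.036 ]
top red 193 (194, 243, 16, 16) [201.2 250.5] [0.4759 0.3898 0.036 ]
top red 82 (373, 266, 11, 11) [378.1 271. ] [ 0.4306 -0.135   0.036 ]
top green 209 (249, 211, 18, 17) [256.7 218.8] [0.5746 0.2265 0.036 ]
top green 52 (341, 262, 10, 10) [345.  266.6] [ 0.4412 -0.0377  0.036 ]
top blue 190 (231, 222, 17, 16) [238.6 229.5] [0.5415 0.2794 0.036 ]
top blue 49 (323, 265, 9, 9) [326.6 269.1] [0.4325 0.016  0.036 ]
top black 50 (404, 215, 3, 19) [405.1 223.4] [ 0.5722 -0.2119  0.036 ]
top black 17 (302, 217, 8, 3) [305.4 217.7] [0.5816 0.0824 0.036 ]
top black 152 (214, 234, 15, 14) [220.3 240. ] [0.5088 0.3332 0.036 ]
side red 64 (369, 118, 9, 10) [372.7 122.5] [ 0.727  -0.6399  0.036 ]
side red 106 (244, 175, 12, 11) [249.8 179.5] [ 0.9058 -0.1212  0.036 ]
side red 21 (285, 191, 5, 5) [287. 193.] [ 0.7676 -0.1201  0.036 ]
side red 119 (389, 224, 12, 14) [394.5 231. ] [ 0.429 -0.121  0.036]
side red 490 (253, 357, 31, 25) [266.6 368.9] [0.493  0.3699 0.036 ]
side green 15 (342, 169, 4, 5) [343.7 170.7] [ 0.6752 -0.3045  0.036 ]
side green 15 (301, 176, 5, 4) [302.9 177.6] [ 0.7678 -0.2097  0.036 ]
side green 17 (296, 181, 5, 5) [297.8 182.7] [ 0.7673 -0.1794  0.036 ]
side green 16 (291, 186, 4, 5) [292.4 187.8] [ 0.7676 -0.1495  0.036 ]
side green 106 (371, 245, 11, 15) [376.1 252.8] [ 0.4384 -0.0236  0.036 ]
side green 297 (261, 285, 28, 17) [272.8 292.6] [0.5905 0.208  0.036 ]
side blue 129 (365, 260, 12, 15) [370.2 267.7] [0.4302 0.0292 0.036 ]
side blue 355 (259, 307, 29, 19) [271.2 316.1] [0.5565 0.263  0.036 ]
side black 28 (230, 205, 4, 10) [231.3 209.7] [0.8624 0.0218 0.036 ]
side black 102 (300, 253, 8, 18) [303.7 261.5] [0.58   0.0906 0.036 ]
side black 386 (256, 332, 31, 20) [269.2 341.5] [0.5239 0.317  0.036 ]
ball (np.int32(63), (452, 210, 9, 8), array([455.8, 213.5]))
```

View pics/topc.png

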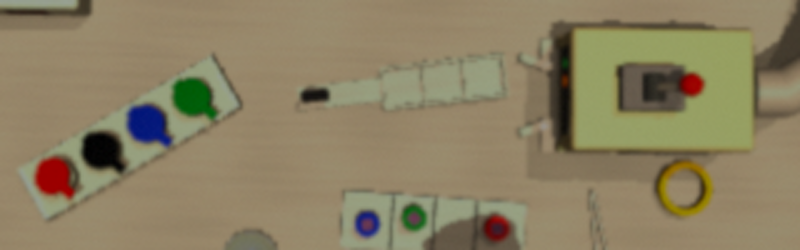

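View pics/sidec.png

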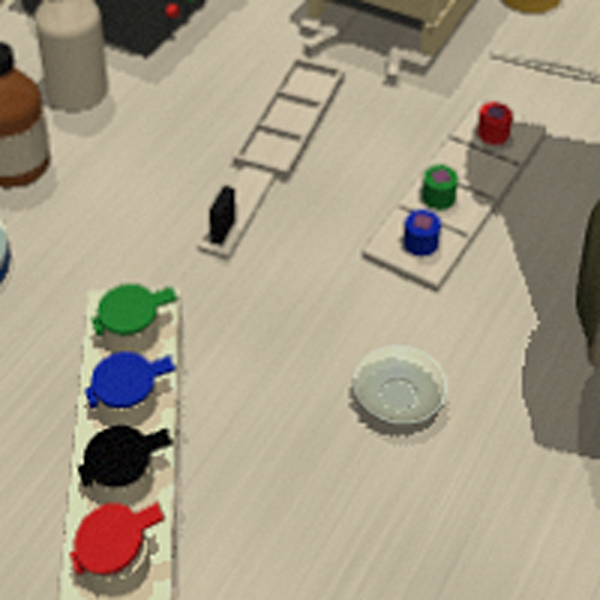

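The crops show the red cap ajar, the others apparently shut, and every tab pointing toward -x,-y. The tray is slightly turned, with body corners near crop (380,70), (385,110), (505,98) and (500,54). The lamp top spans crop (570..754, 28..150), and the black tube has no mount.

Run:
```python
from h import *
f=grab('top');g=grab('side')
hsv=cv2.cvtColor(f['frame'],cv2.COLOR_RGB2HSV)
for (u,v) in((415,200),(470,235),(350,215),(318,218),(200,200)): print((u,v),hsv[v,u])
def full(p): return [(a/2.5+180,b/2.5+180) for a,b in p]
P=plane(f,full([(572,28),(752,28),(754,150),(570,150)]),.145);print('lamp',P.round(4).tolist())
P=plane(f,full([(380,70),(385,110),(505,98),(500,54)]),.013);print('tray',P.round(4).tolist(),P.mean(0))
P=plane(f,full([(302,96),(328,95)]),.046);print('grip',P.round(4).tolist())
# grip side top edge, ball
def tri(uv,st):
    A=[];b=[]
    for q,p in((f,uv),(g,st)):
        c,d=ray(q,[p]);d=d[0]/np.linalg.norm(d[0]);M=np.eye(3)-np.outer(d,d);A.append(M);b.append(M@c)
    return np.linalg.solve(sum(A),sum(b))
print('ball',tri(blobs(f,'red',(440,190,480,230))[0][2],blobs(g,'red',(350,100,390,140))[0][2]))
# caps: opened masks
for n,q,bx in(('top',f,(185,205,275,262)),('side',g,(240,280,300,390))):
  hs=cv2.cvtColor(q['frame'],cv2.COLOR_RGB2HSV)
  for c in RNG:
    m=0
    for a,b in RNG[c]: m=m|cv2.inRange(hs,a,b)
    k=np.zeros_like(m);k[bx[1]:bx[3],bx[0]:bx[2]]=1;m=m*k
    o=cv2.morphologyEx(m,cv2.MORPH_OPEN,cv2.getStructuringElement(cv2.MORPH_ELLIPSE,(9,9)))
    M=cv2.moments(o,True);M2=cv2.moments(m,True)
    if M['m00']==0: print(c,'none');continue
    ce=(M['m10']/M['m00'],M['m01']/M['m00'])
    print(n,c,M['m00'],np.round(ce,1),plane(q,[ce],.0605)[0].round(4), plane(q,[(M2['m10']/M2['m00'],M2['m01']/M2['m00'])],.0605)[0].round(4))
s=bot.state();print(s['position'],s['ee_rot'],s['grip_width'])
for c,bt,bs in(('red',(360,255,400,285),(380,215,410,245)),('green',(330,255,352,280),(360,235,390,262)),('blue',(315,255,335,280),(355,255,390,280))):
  print(c,tri(blobs(f,c,bt)[0][2],blobs(g,c,bs)[0][2]))
```

```text
(415, 200) [ 35  92 160]
(470, 235) [ 35  96 159]
(350, 215) [ 32  52 147]
(318, 218) [ 31  50 152]
(200, 200) [ 19  77 152]
lamp [[0.6555, -0.2047, 0.145], [0.661, -0.4062, 0.145], [0.5261, -0.409, 0.145], [0.5218, -0.2044, 0.145]]
tray [[0.614, 0.0047, 0.013], [0.5662, -0.0025, 0.013], [0.5842, -0.1457, 0.013], [0.6369, -0.1388, 0.013]] [ 0.60032525 -0.07055586  0.013     ]
grip [[0.5787, 0.0953, 0.046], [0.5806, 0.0648, 0.046]]
ball [ 0.59304471 -0.31603422  0.22142838]
top red 172.0 [200.6 250. ] [0.4776 0.3853 0.0605] [0.4762 0.3833 0.0605]
top green 185.0 [256.1 218.3] [0.5749 0.2246 0.0605] [0.5734 0.2226 0.0605]
top blue 169.0 [238.2 229.1] [0.5419 0.276  0.0605] [0.5409 0.2747 0.0605]
top black 134.0 [219.9 239.8] [0.5092 0.329  0.0605] [0.5087 0.3278 0.0605]
side red 433.0 [265.6 369.5] [0.4838 0.3822 0.0605] [0.4828 0.3802 0.0605]
side green 250.0 [271.8 292.8] [0.5788 0.2251 0.0605] [0.5773 0.2236 0.0605]
side blue 309.0 [270.5 316.2] [0.5456 0.2778 0.0605] [0.5444 0.2769 0.0605]
side black 338.0 [268.4 341.8] [0.514  0.3304 0.0605] [0.5129 0.329  0.0605]
[ 0.24848149 -0.49054999  0.2311371 ] [-1.79972685e+02 -5.02692669e-03  2.68622426e+01] 0.08547478499557973
red [ 0.43160987 -0.13527455  0.02330105]
green [ 0.44189906 -0.03754139  0.02177497]
blue [0.43322551 0.01671059 0.02201722]
```

{"op": "apply_moves", "data": {
  "motion": [0,0,0,0,0,-1,0,0,0,0,0,-1,0,0,0,0,0,-1,0,0,0,0,0,-1,0,0,0,0,0,-1],
  "jaw": 1,
  "grip_force": 30
}}

```text
t: 0.8
position: [0.2485, -0.4906, 0.2312]
ee_rot: [-180.0, -0.0, 61.5]
ft_force: [0.0, 0.1, 0.4]
grip_width: 0.0852
grasp_force: 0.0
```

{"op": "apply_moves", "data": {
  "motion": [0,0,0,0,0,-1,0,0,0,0,0,-1,0,0,0,0,0,-1,0,0,0,0,0,-1,0,0,0,0,0,-1]
}}

```text
t: 1.3
position: [0.2485, -0.4906, 0.2312]
ee_rot: [-180.0, -0.0, 95.9]
ft_force: [0.1, -0.3, -0.0]
grip_width: 0.085
grasp_force: 0.0
```

{"op": "apply_moves", "data": {
  "motion": [0,0,0,0,0,-0.36,0.8,0.5,0.2,0,0,0,0.8,0.5,0.3,0,0,0,0.8,0.5,0.3,0,0,0,0.8,0.5,0.3,0,0,0]
}}

```text
t: 1.8
position: [0.2793, -0.4209, 0.2091]
ee_rot: [180.0, -0.0, 98.1]
ft_force: [1.0, -0.5, 0.2]
grip_width: 0.0853
grasp_force: 0.0
```

{"op": "apply_moves", "data": {
  "motion": [0.8,0.6,0.3,0,0,0,0.8,0.6,0.3,0,0,0,0.8,0.6,0.3,0,0,0,0.8,0.6,0.3,0,0,0,0.8,0.6,0.3,0,0,0]
}}

```text
t: 2.3
position: [0.3276, -0.3333, 0.1791]
ee_rot: [180.0, 0.0, 98.1]
ft_force: [1.0, -0.1, 0.1]
grip_width: 0.0853
grasp_force: 0.0
```

{"op": "apply_moves", "data": {
  "motion": [0.8,0.6,0.3,0,0,0,0.8,0.6,0.3,0,0,0,0.8,0.6,0.3,0,0,0,0.8,0.6,0.3,0,0,0,0.8,0.6,0.3,0,0,0]
}}

```text
t: 2.8
position: [0.3757, -0.2456, 0.1491]
ee_rot: [180.0, 0.0, 98.1]
ft_force: [0.0, -0.6, -0.1]
grip_width: 0.0853
grasp_force: 0.0
```

{"op": "apply_moves", "data": {
  "motion": [0.8,0.6,0.3,0,0,0,0.8,0.6,0.3,0,0,0,0.8,0.6,0.3,0,0,0,0.8,0.6,0.3,0,0,0,0,0,0,0,0,0]
}}

```text
t: 3.3
position: [0.4141, -0.1746, 0.1248]
ee_rot: [-180.0, -0.1, 98.2]
ft_force: [-0.7, -0.5, 0.3]
grip_width: 0.0846
grasp_force: 0.0
```

{"op": "apply_moves", "data": {
  "motion": [0.92,0.56,0.5,0,0,0,0.92,0.56,0.5,0,0,0,0,0,0.83,0,0,0,0,0,0.83,0,0,0,0,0,0.83,0,0,0]
}}

```text
t: 3.8
position: [0.431, -0.1373, 0.0552]
ee_rot: [180.0, 0.0, 98.1]
ft_force: [0.6, -0.3, -0.3]
grip_width: 0.0853
grasp_force: 0.0
```

{"op": "apply_moves", "data": {
  "motion": [0,0,0.83,0,0,0,0,0,0.83,0,0,0,0,0,0,0,0,0]
}}

```text
t: 4.1
position: [0.4301, -0.137, 0.0212]
ee_rot: [-179.9, -0.1, 98.1]
ft_force: [-0.2, -0.1, 0.0]
grip_width: 0.0856
grasp_force: 0.0
```

{"op": "apply_moves", "data": {
  "motion": [0,0,0,0,0,0,0,0,0,0,0,0,0,0,0,0,0,0,0,0,0,0,0,0,0,0,0,0,0,0],
  "jaw": -1
}}

```text
t: 4.6
position: [0.4311, -0.1369, 0.0231]
ee_rot: [179.9, 0.1, 98.1]
ft_force: [-0.9, 0.0, 6.2]
grip_width: 0.0286
grasp_force: 29.1
```

{"op": "apply_moves", "data": {
  "motion": [0,0,0,0,0,0,0,0,0,0,0,0,0,0,0,0,0,0,0,0,0,0,0,0,0,0,0,0,0,0]
}}

```text
t: 5.1
position: [0.4312, -0.1369, 0.0231]
ee_rot: [179.9, 0.1, 98.1]
ft_force: [-1.6, 0.1, 7.1]
grip_width: 0.0285
grasp_force: 29.1
```

{"op": "apply_moves", "data": {
  "motion": [0,0,-0.8,0,0,0,0,0,-0.9,0,0,0,0,0,-0.9,0,0,0,-0.05,0.88,0,0,0,0,-0.05,0.89,0,0,0,0]
}}

```text
t: 5.6
position: [0.4667, -0.1337, 0.0752]
ee_rot: [179.9, 0.1, 98.1]
ft_force: [-0.8, 0.4, -0.9]
grip_width: 0.0285
grasp_force: 29.8
```

{"op": "apply_moves", "data": {
  "motion": [-0.05,0.89,0,0,0,0,-0.05,0.89,0,0,0,0,-0.05,0.89,0,0,0,0,-0.05,0.89,0,0,0,0,-0.05,0.89,0,0,0,0]
}}

```text
t: 6.1
position: [0.5557, -0.1259, 0.0745]
ee_rot: [-180.0, 0.0, 98.1]
ft_force: [-0.6, 0.1, -0.8]
grip_width: 0.0287
grasp_force: 29.8
```

{"op": "apply_moves", "data": {
  "motion": [-0.05,0.89,0,0,0,0,-0.05,0.89,0,0,0,0,-0.02,0.87,0,0,0,0,0,0,0,0,0,0]
}}

```text
t: 6.5
position: [0.6091, -0.1207, 0.0742]
ee_rot: [179.9, 0.0, 98.1]
ft_force: [0.4, -0.2, -0.8]
grip_width: 0.0285
grasp_force: 29.8
```

Run:
```python
from h import *
f=grab('top');g=grab('side');s=bot.state();print(s['position'],s['grip_width'],s['ft_force'])
save(g,'s2.png',(290,150,430,290),4)
for c in('red','green','blue'):
  print(c,[ (b[0],b[2],plane(f,[b[2]],.023)[0].round(4)) for b in blobs(f,c,(300,200,400,285),8)])
```

```text
[ 0.60728842 -0.12079987  0.07409385] 0.028500951356909093 [-1.00204606  0.27300711 -1.50241588]
red []
green []
blue [(np.int32(42), array([326.4, 268.9]), array([0.4324, 0.0167, 0.023 ]))]
```

View pics/s2.png

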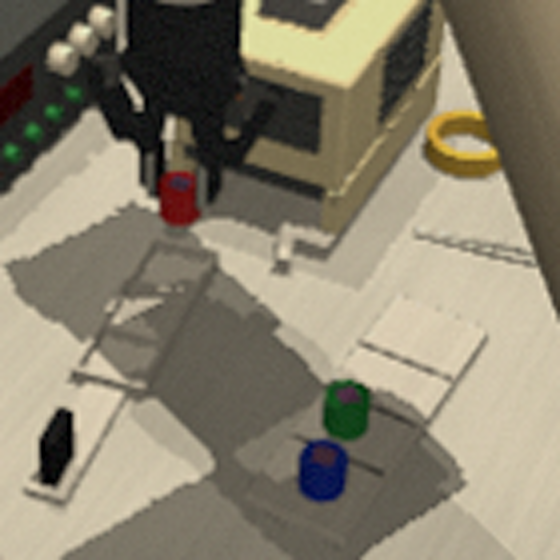

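The mount hangs upright in the gripper over the nose pocket, at pic (178,198). Green (347,410) and blue (323,470) are undisturbed.

{"op": "apply_moves", "data": {
  "motion": [0,0,0.7,0,0,0,0,0,0.7,0,0,0,0,0,0.7,0,0,0,0,0,0.4,0,0,0,0,0,0.25,0,0,0]
}}

```text
t: 7.1
position: [0.6074, -0.121, 0.0186]
ee_rot: [-179.9, -0.0, 98.1]
ft_force: [-0.5, -0.2, -0.9]
grip_width: 0.0283
grasp_force: 29.8
```

{"op": "apply_moves", "data": {
  "motion": [0,0,0.05,0,0,0,0,0,0,0,0,0]
}}

```text
t: 7.3
position: [0.608, -0.1211, 0.0186]
ee_rot: [180.0, 0.0, 98.1]
ft_force: [0.2, -0.3, -0.3]
grip_width: 0.0287
grasp_force: 29.8
```

{"op": "apply_moves", "data": {
  "motion": [0,0,0,0,0,0,0,0,0,0,0,0,0,0,0,0,0,0,0,0,-0.5,0,0,0,0,0,-1,0,0,0],
  "jaw": 0.4
}}

```text
t: 7.8
position: [0.6072, -0.1207, 0.0481]
ee_rot: [-179.9, -0.1, 98.1]
ft_force: [0.4, 0.1, 0.1]
grip_width: 0.0597
grasp_force: 0.0
```

{"op": "apply_moves", "data": {
  "motion": [0,0,-0.75,0,0,0,0,0,-0.75,0,0,0,0.66,-0.95,0,0,0,0,0.66,-0.95,0,0,0,0,0.66,-0.95,0,0,0,0]
}}

```text
t: 8.3
position: [0.5452, -0.0895, 0.0792]
ee_rot: [179.9, 0.0, 98.1]
ft_force: [0.3, 0.5, -0.4]
grip_width: 0.0595
grasp_force: 0.0
```

{"op": "apply_moves", "data": {
  "motion": [0.66,-0.95,0,0,0,0,0.66,-0.95,0,0,0,0,0.66,-0.95,0,0,0,0,0.66,-0.95,0,0,0,0,0.66,-0.95,0,0,0,0]
}}

```text
t: 8.8
position: [0.4419, -0.0375, 0.0791]
ee_rot: [179.9, 0.0, 98.1]
ft_force: [-0.7, -0.5, -0.2]
grip_width: 0.0596
grasp_force: 0.0
```

{"op": "apply_moves", "data": {
  "motion": [0,0,0,0,0,0]
}}

```text
t: 8.9
position: [0.4404, -0.0366, 0.079]
ee_rot: [-179.9, -0.0, 98.1]
ft_force: [-0.1, 0.8, -0.0]
grip_width: 0.0596
grasp_force: 0.0
```

Run:
```python
from h import *
f=grab('top');g=grab('side');s=bot.state();print(s['position'],s['grip_width'],s['ft_force'])
for c in('red','green','blue'):
  print(c,[ (b[0],b[2],plane(f,[b[2]],.023)[0].round(4)) for b in blobs(f,c,(300,200,400,285),8)],[ (b[0],b[2],plane(g,[b[2]],.023)[0].round(4)) for b in blobs(g,c,(300,170,410,280),30)])
```

```text
[ 0.44306902 -0.03802797  0.07914619] 0.05991398953595032 [ 0.5168756  -0.20377207  0.06555737]
red [(np.int32(76), array([374.1, 211.5]), array([ 0.606 , -0.1207,  0.023 ]))] [(np.int32(104), array([334.3, 214.8]), array([ 0.606 , -0.1147,  0.023 ]))]
green [] [(np.int32(109), array([376.1, 253. ]), array([ 0.4425, -0.0351,  0.023 ]))]
blue [] [(np.int32(132), array([370.1, 267.7]), array([0.4346, 0.018 , 0.023 ]))]
```

{"op": "apply_moves", "data": {
  "motion": [0,0,0.8,0,0,0,0,0,0.8,0,0,0,0,0,0.8,0,0,0,0,0,0.45,0,0,0,0,0,0,0,0,0]
}}

```text
t: 9.5
position: [0.4427, -0.0381, 0.0206]
ee_rot: [-179.9, -0.0, 98.1]
ft_force: [0.6, 0.7, 0.3]
grip_width: 0.0597
grasp_force: 0.0
```

{"op": "apply_moves", "data": {
  "motion": [0,0,0,0,0,0,0,0,0,0,0,0,0,0,0,0,0,0,0,0,0,0,0,0,0,0,0,0,0,0],
  "jaw": -1
}}

```text
t: 10.0
position: [0.443, -0.038, 0.0221]
ee_rot: [179.9, 0.1, 98.1]
ft_force: [-1.5, -0.2, 6.0]
grip_width: 0.0282
grasp_force: 29.4
```

{"op": "apply_moves", "data": {
  "motion": [0,0,0,0,0,0,0,0,0,0,0,0]
}}

```text
t: 10.2
position: [0.443, -0.038, 0.0221]
ee_rot: [179.9, 0.1, 98.1]
ft_force: [-0.3, 0.5, 5.9]
grip_width: 0.0287
grasp_force: 29.4
```

{"op": "apply_moves", "data": {
  "motion": [0,0,-0.8,0,0,0,0,0,-1,0,0,0,0,0,-1,0,0,0,-0.35,0.95,0,0,0,0,-0.35,0.95,0,0,0,0]
}}

```text
t: 10.7
position: [0.4827, -0.0464, 0.0784]
ee_rot: [179.9, 0.0, 98.1]
ft_force: [-0.0, -0.1, -0.6]
grip_width: 0.0289
grasp_force: 29.7
```

{"op": "apply_moves", "data": {
  "motion": [-0.35,0.95,0,0,0,0,-0.35,0.95,0,0,0,0,-0.35,0.95,0,0,0,0,-0.35,0.95,0,0,0,0,-0.35,0.95,0,0,0,0]
}}

```text
t: 11.2
position: [0.5817, -0.0677, 0.0775]
ee_rot: [-180.0, -0.0, 98.1]
ft_force: [0.6, -0.6, -0.8]
grip_width: 0.0285
grasp_force: 29.7
```

{"op": "apply_moves", "data": {
  "motion": [-0.35,0.95,0,0,0,0,0,0,0,0,0,0,0,0,0,0,0,0,0,0,0.8,0,0,0,0,0,0.8,0,0,0]
}}

```text
t: 11.7
position: [0.6001, -0.0716, 0.0454]
ee_rot: [180.0, 0.0, 98.1]
ft_force: [-0.5, -0.4, 0.1]
grip_width: 0.0288
grasp_force: 29.8
```

{"op": "apply_moves", "data": {
  "motion": [0,0,0.7,0,0,0,0,0,0.4,0,0,0,0,0,0.3,0,0,0,0,0,0,0,0,0]
}}

```text
t: 12.1
position: [0.6004, -0.0718, 0.017]
ee_rot: [-180.0, -0.0, 98.1]
ft_force: [-0.6, 0.9, -1.3]
grip_width: 0.0287
grasp_force: 29.8
```

{"op": "apply_moves", "data": {
  "motion": [0,0,0,0,0,0,0,0,0,0,0,0,0,0,0,0,0,0,0,0,-0.5,0,0,0,0,0,-1,0,0,0],
  "jaw": 0.4
}}

```text
t: 12.6
position: [0.6002, -0.0717, 0.0472]
ee_rot: [-179.9, -0.1, 98.1]
ft_force: [-0.3, -0.1, 1.2]
grip_width: 0.0598
grasp_force: 0.0
```

{"op": "apply_moves", "data": {
  "motion": [0,0,-0.75,0,0,0,0,0,-0.75,0,0,0,0.7,-0.96,0,0,0,0,0.7,-0.96,0,0,0,0,0.7,-0.96,0,0,0,0]
}}

```text
t: 13.1
position: [0.5373, -0.0381, 0.0783]
ee_rot: [179.9, 0.0, 98.1]
ft_force: [0.7, -0.7, 0.0]
grip_width: 0.0596
grasp_force: 0.0
```

{"op": "apply_moves", "data": {
  "motion": [0.7,-0.96,0,0,0,0,0.7,-0.96,0,0,0,0,0.7,-0.96,0,0,0,0,0.7,-0.96,0,0,0,0,0.66,-0.96,0,0,0,0]
}}

```text
t: 13.6
position: [0.4325, 0.017, 0.0781]
ee_rot: [179.9, 0.0, 98.1]
ft_force: [-0.0, 0.6, 0.1]
grip_width: 0.06
grasp_force: 0.0
```

Run:
```python
from h import *
f=grab('top');g=grab('side');s=bot.state();print(s['position'],s['grip_width'],s['ft_force'])
for c in('red','green','blue'):
  print(c,[ (b[0],b[2],plane(f,[b[2]],.023)[0].round(4)) for b in blobs(f,c,(300,200,400,285),8)],[ (b[0],b[2],plane(g,[b[2]],.023)[0].round(4)) for b in blobs(g,c,(300,170,410,280),30)])
```

```text
[0.43094108 0.01773649 0.07802457] 0.05984441279480675 [ 1.37960824 -0.67152421  0.58319823]
red [(np.int32(76), array([374.1, 211.5]), array([ 0.606 , -0.1207,  0.023 ]))] [(np.int32(100), array([334.5, 214.6]), array([ 0.6059, -0.1157,  0.023 ]))]
green [(np.int32(55), array([357.5, 213.7]), array([ 0.5982, -0.0715,  0.023 ]))] [(np.int32(92), array([328.3, 225.9]), array([ 0.598 , -0.0656,  0.023 ]))]
blue [] [(np.int32(131), array([370.2, 267.7]), array([0.4344, 0.0179, 0.023 ]))]
```

{"op": "apply_moves", "data": {
  "motion": [0,0,0.8,0,0,0,0,0,0.8,0,0,0,0,0,0.8,0,0,0,0,0,0.4,0,0,0,0,0,0,0,0,0]
}}

```text
t: 14.2
position: [0.4333, 0.0164, 0.021]
ee_rot: [-180.0, -0.0, 98.1]
ft_force: [-1.0, 0.3, 0.1]
grip_width: 0.0597
grasp_force: 0.0
```

{"op": "apply_moves", "data": {
  "motion": [0,0,0,0,0,0,0,0,0,0,0,0,0,0,0,0,0,0,0,0,0,0,0,0,0,0,0,0,0,0],
  "jaw": -1
}}

```text
t: 14.7
position: [0.4337, 0.0165, 0.0221]
ee_rot: [179.9, 0.0, 98.1]
ft_force: [-1.5, 0.3, 6.5]
grip_width: 0.0287
grasp_force: 29.3
```

{"op": "apply_moves", "data": {
  "motion": [0,0,0,0,0,0,0,0,0,0,0,0]
}}

```text
t: 14.9
position: [0.4337, 0.0165, 0.0221]
ee_rot: [179.9, 0.0, 98.1]
ft_force: [-1.3, 0.4, 5.9]
grip_width: 0.0288
grasp_force: 29.3
```

{"op": "apply_moves", "data": {
  "motion": [0,0,-0.8,0,0,0,0,0,-1,0,0,0,0,0,-1,0,0,0,-0.4,0.97,0,0,0,0,-0.4,0.97,0,0,0,0]
}}

```text
t: 15.4
position: [0.4745, 0.0061, 0.0785]
ee_rot: [179.9, 0.0, 98.1]
ft_force: [0.2, -0.4, 0.3]
grip_width: 0.0285
grasp_force: 29.8
```

{"op": "apply_moves", "data": {
  "motion": [-0.4,0.97,0,0,0,0,-0.4,0.97,0,0,0,0,-0.4,0.97,0,0,0,0,-0.4,0.97,0,0,0,0,-0.4,0.97,0,0,0,0]
}}

```text
t: 15.9
position: [0.5762, -0.0199, 0.0776]
ee_rot: [180.0, 0.0, 98.1]
ft_force: [0.2, 0.2, -1.0]
grip_width: 0.0284
grasp_force: 29.8
```

{"op": "apply_moves", "data": {
  "motion": [-0.4,0.95,0,0,0,0,0,0,0,0,0,0,0,0,0,0,0,0,0,0,0.8,0,0,0,0,0,0.8,0,0,0]
}}

```text
t: 16.4
position: [0.5947, -0.0246, 0.0455]
ee_rot: [180.0, 0.0, 98.1]
ft_force: [0.8, 0.5, -0.8]
grip_width: 0.0281
grasp_force: 29.8
```

{"op": "apply_moves", "data": {
  "motion": [0,0,0.7,0,0,0,0,0,0.4,0,0,0,0,0,0.3,0,0,0,0,0,0,0,0,0]
}}

```text
t: 16.8
position: [0.5949, -0.0248, 0.017]
ee_rot: [-179.9, -0.0, 98.1]
ft_force: [-0.6, -0.6, 0.6]
grip_width: 0.0284
grasp_force: 29.8
```

{"op": "apply_moves", "data": {
  "motion": [0,0,0,0,0,0,0,0,0,0,0,0,0,0,0,0,0,0,0,0,-0.5,0,0,0,0,0,-1,0,0,0],
  "jaw": 0.4
}}

```text
t: 17.3
position: [0.5948, -0.0249, 0.0473]
ee_rot: [-179.9, -0.1, 98.1]
ft_force: [0.9, -0.4, -0.6]
grip_width: 0.0603
grasp_force: 0.0
```

{"op": "apply_moves", "data": {
  "motion": [0,0,-1,0,0,0,0,0,-1,0,0,0,0,0,-1,0,0,0,0.95,0,0,0,0,0,0.95,0,0,0,0,0]
}}

```text
t: 17.8
position: [0.5904, 0.0127, 0.109]
ee_rot: [179.9, 0.0, 98.0]
ft_force: [-0.1, 0.4, -0.7]
grip_width: 0.0597
grasp_force: 0.0
```

{"op": "apply_moves", "data": {
  "motion": [0.95,0,0,0,0,0,0.95,0,0,0,0,0,0.95,0,0,0,0,0,0.58,0,0,0,0,0,0,0,0,0,0,0]
}}

```text
t: 18.3
position: [0.5803, 0.0816, 0.1079]
ee_rot: [180.0, 0.0, 98.2]
ft_force: [0.5, -0.1, 0.3]
grip_width: 0.0597
grasp_force: 0.0
```

Run:
```python
from h import *
f=grab('top');g=grab('side');s=bot.state();print(s['position'],s['grip_width'],s['ft_force'])
for c in('red','green','blue','black'):
  print(c,[ (b[0],b[2],plane(f,[b[2]],.023)[0].round(4)) for b in blobs(f,c,(300,200,400,285),8)],[ (b[0],b[2],plane(g,[b[2]],.023)[0].round(4)) for b in blobs(g,c,(300,170,410,290),30)])
save(g,'s3.png',(260,130,420,290),3.7)
```

```text
[0.58056398 0.08017304 0.10764761] 0.05994725775486041 [-0.33328029 -0.01817908  0.02246047]
red [(np.int32(76), array([374.1, 211.5]), array([ 0.606 , -0.1207,  0.023 ]))] [(np.int32(73), array([335.6, 215.2]), array([ 0.602, -0.115,  0.023]))]
green [(np.int32(54), array([357.6, 213.6]), array([ 0.5985, -0.0718,  0.023 ]))] [(np.int32(50), array([330.4, 226.6]), array([ 0.5916, -0.0659,  0.023 ]))]
blue [(np.int32(46), array([341.8, 215. ]), array([ 0.5931, -0.0249,  0.023 ]))] [(np.int32(67), array([323.2, 237.7]), array([ 0.5871, -0.0182,  0.023 ]))]
black [(np.int32(45), array([305.6, 237.2]), array([0.5245, 0.0808, 0.023 ]))] [(np.int32(833), array([313.5, 207.5]), array([ 0.6734, -0.1139,  0.023 ])), (np.int32(107), array([303.7, 261.2]), array([0.5874, 0.0795, 0.023 ]))]
```

View pics/s3.png

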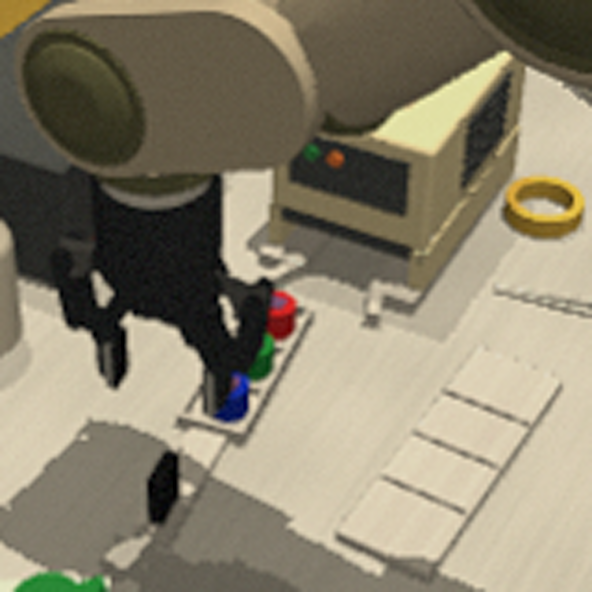

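All three mounts stand in their pockets, at pic red (281,312), green (258,355) and blue (232,395). The open gripper is above the black grip plate at (163,487).

{"op": "apply_moves", "data": {
  "motion": [0,0,0.9,0,0,0,0,0,0.9,0,0,0,0,0,0.9,0,0,0,0,0,0.9,0,0,0,0,0,0.8,0,0,0]
}}

```text
t: 18.9
position: [0.5806, 0.0794, 0.0185]
ee_rot: [-180.0, 0.0, 98.0]
ft_force: [0.7, 0.6, 0.0]
grip_width: 0.0601
grasp_force: 0.0
```

{"op": "apply_moves", "data": {
  "motion": [0,0,0.1,0,0,0,0,0,0,0,0,0]
}}

```text
t: 19.1
position: [0.5806, 0.0799, 0.0174]
ee_rot: [-180.0, 0.0, 98.0]
ft_force: [-0.4, -0.1, 0.1]
grip_width: 0.06
grasp_force: 0.0
```

{"op": "apply_moves", "data": {
  "motion": [0,0,0,0,0,0,0,0,0,0,0,0,0,0,0,0,0,0,0,0,0,0,0,0,0,0,0,0,0,0],
  "jaw": -1,
  "grip_force": 50
}}

```text
t: 19.6
position: [0.5812, 0.0805, 0.0182]
ee_rot: [179.9, 0.0, 98.1]
ft_force: [1.9, 0.6, 5.8]
grip_width: 0.0112
grasp_force: 49.5
```

{"op": "apply_moves", "data": {
  "motion": [0,0,0,0,0,0,0,0,0,0,0,0,0,0,0,0,0,0]
}}

```text
t: 19.9
position: [0.5812, 0.0805, 0.0181]
ee_rot: [179.9, 0.0, 98.1]
ft_force: [2.2, -0.4, 6.0]
grip_width: 0.0111
grasp_force: 49.5
```

Run:
```python
from h import *
f=grab('top');g=grab('side');s=bot.state();print(s['position'],s['ee_rot'],s['grip_width'],s['ft_force'],s['wrist_torque'])
for c in('red','green','blue'):
  print(c,[ (b[0],b[2],plane(f,[b[2]],.017)[0].round(4)) for b in blobs(f,c,(300,200,400,285),8)])
```

```text
[0.58120035 0.08053677 0.01816339] [1.79869684e+02 3.17764391e-02 9.81123588e+01] 0.01092876203044219 [ 2.71783113 -0.54725942  6.37470027] [ 0.0091519  -0.20055303  0.23479964]
red [(np.int32(80), array([374. , 211.9]), array([ 0.6052, -0.121 ,  0.017 ]))]
green [(np.int32(53), array([357.7, 214.2]), array([ 0.5971, -0.0724,  0.017 ]))]
blue [(np.int32(47), array([342.1, 216. ]), array([ 0.5905, -0.026 ,  0.017 ]))]
```

Run:
```python
from h import *
f=grab('top'); fr=np.load('/tmp/t.npy')
hsv=cv2.cvtColor(fr,cv2.COLOR_RGB2HSV)
m=cv2.inRange(hsv,(28,70,120),(42,160,255));k=np.zeros_like(m);k[180:250,395:495]=1;m*=k
m=cv2.morphologyEx(m,cv2.MORPH_OPEN,np.ones((5,5)))
c=max(cv2.findContours(m,0,2)[0],key=cv2.contourArea);print(cv2.contourArea(c),cv2.boundingRect(c))
P=plane(f,c.reshape(-1,2),.145)[:,:2]
r=cv2.minAreaRect((P*1000).astype(np.float32));print(r)
# edge line fits (long sides): points with y in mid range
for sgn in(1,-1):
    cx=P[:,0].mean(); q=P[(np.sign(P[:,0]-cx)==sgn)&(P[:,1]>-.38)&(P[:,1]<-.23)]
    q=q[abs(q[:,0]-cx)>.05]; a=np.polyfit(q[:,1],q[:,0],1); print(sgn,len(q),'slope deg',np.degrees(np.arctan(a[0])),'x at -0.3',np.polyval(a,-.3))
```

```text
3201.0 (410, 192, 71, 47)
((592.899658203125, -306.7950439453125), (126.8420181274414, 196.7939453125), 1.2217929363250732)Traceback (most recent call last):
  File "<stdin>", line 12, in <module>
    raise TypeError("expected non-empty vector for x")
TypeError: expected non-empty vector for x
```

{"op": "apply_moves", "data": {
  "motion": [0,0.05,0,0,0,0.25,0,0.05,0,0,0,0.25,0,0.05,0,0,0,0.25,0,0.04,0,0,0,0.25,0,0,0,0,0,0]
}}

```text
t: 20.55
position: [0.5854, 0.0807, 0.0182]
ee_rot: [179.8, 0.0, 91.2]
ft_force: [3.1, -0.7, 4.9]
grip_width: 0.0111
grasp_force: 49.4
```

{"op": "apply_moves", "data": {
  "motion": [-0.4,0,0,0,0,0,-0.4,0,0,0,0,0,-0.4,0,0,0,0,0,-0.3,0,0,0,0,0,0,0,0,0,0,0]
}}

```text
t: 21.05
position: [0.5851, 0.051, 0.0181]
ee_rot: [179.9, -0.0, 91.2]
ft_force: [-1.1, 2.6, 7.0]
grip_width: 0.0112
grasp_force: 49.7
```

Run:
```python
from h import *
f=grab('top');g=grab('side');s=bot.state();print(s['position'],s['ee_rot'],s['grip_width'],s['ft_force'],s['wrist_torque'])
for c in('red','green','blue'):
  print(c,[ (b[0],b[2],plane(f,[b[2]],.017)[0].round(4)) for b in blobs(f,c,(300,200,400,285),8)],[ (b[0],b[2],plane(g,[b[2]],.017)[0].round(4)) for b in blobs(g,c,(300,170,410,290),30)])
save(f,'t4.png',(280,180,480,260),4)
```

```text
[0.58512913 0.05101072 0.01815027] [ 1.79928694e+02 -1.00666025e-02  9.11986680e+01] 0.01110524598931244 [-0.49692363  1.01532996  7.22194276] [ 0.14446279  0.04481842 -0.01810647]
red [(np.int32(75), array([384.4, 219.3]), array([ 0.5838, -0.1525,  0.017 ]))] [(np.int32(98), array([346.5, 210.9]), array([ 0.5871, -0.1532,  0.017 ]))]
green [(np.int32(58), array([367.7, 219.5]), array([ 0.582 , -0.1026,  0.017 ]))] [(np.int32(91), array([338.8, 221.5]), array([ 0.5847, -0.1018,  0.017 ]))]
blue [(np.int32(50), array([351.9, 219. ]), array([ 0.5823, -0.0554,  0.017 ]))] [(np.int32(58), array([331.2, 229.1]), array([ 0.588, -0.064,  0.017]))]
```

View pics/t4.png

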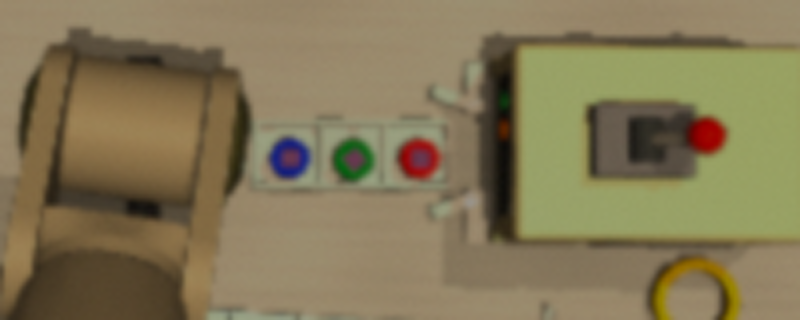

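The tray is straight, with its nose (445,155) inside the flare between the rail ends (437,92) and (440,212) and all mounts centred.

{"op": "apply_moves", "data": {
  "motion": [-0.4,0.02,0,0,0,0,-0.4,0.02,0,0,0,0,-0.4,0.02,0,0,0,0,-0.4,0,0,0,0,0,-0.4,0,0,0,0,0]
}}

```text
t: 21.65
position: [0.5871, 0.012, 0.0182]
ee_rot: [179.9, -0.1, 91.2]
ft_force: [-0.2, 8.1, 8.2]
grip_width: 0.0113
grasp_force: 49.8
```

{"op": "apply_moves", "data": {
  "motion": [-0.3,0,0,0,0,0,-0.3,0,0,0,0,0,-0.3,0,0,0,0,0,0,0,0,0,0,0]
}}

```text
t: 22.05
position: [0.5875, -0.0068, 0.0182]
ee_rot: [179.9, -0.0, 91.2]
ft_force: [-0.9, 3.1, 8.1]
grip_width: 0.0109
grasp_force: 49.7
```

{"op": "apply_moves", "data": {
  "motion": [-0.4,0,0,0,0,0,-0.4,0,0,0,0,0,-0.4,0,0,0,0,0,-0.4,0,0,0,0,0,-0.4,0,0,0,0,0]
}}

```text
t: 22.55
position: [0.5883, -0.0459, 0.0182]
ee_rot: [179.9, -0.1, 91.2]
ft_force: [0.5, 9.2, 8.9]
grip_width: 0.0115
grasp_force: 49.8
```

{"op": "apply_moves", "data": {
  "motion": [-0.4,0,0,0,0,0,-0.4,0,0,0,0,0,-0.4,0,0,0,0,0,-0.4,0,0,0,0,0,-0.4,0,0,0,0,0]
}}

```text
t: 23.05
position: [0.5891, -0.0858, 0.0181]
ee_rot: [180.0, -0.1, 91.2]
ft_force: [0.2, 9.1, 8.3]
grip_width: 0.0111
grasp_force: 49.9
```

{"op": "apply_moves", "data": {
  "motion": [-0.4,0,0,0,0,0,-0.4,0,0,0,0,0,-0.4,0,0,0,0,0,-0.4,0,0,0,0,0,0,0,0,0,0,0]
}}

```text
t: 23.55
position: [0.5899, -0.119, 0.0182]
ee_rot: [179.9, -0.0, 91.2]
ft_force: [-0.2, 1.9, 8.8]
grip_width: 0.0112
grasp_force: 49.7
```

Gently to the stop.

{"op": "apply_moves", "data": {
  "motion": [-0.25,0,0,0,0,0,-0.25,0,0,0,0,0,-0.2,0,0,0,0,0,0,0,0,0,0,0]
}}

```text
t: 23.95
position: [0.5901, -0.1323, 0.0182]
ee_rot: [180.0, -0.1, 91.2]
ft_force: [-0.4, 5.2, 8.0]
grip_width: 0.0113
grasp_force: 49.9
```

{"op": "apply_moves", "data": {
  "motion": [-0.15,0,0,0,0,0,-0.15,0,0,0,0,0,0,0,0,0,0,0]
}}

```text
t: 24.25
position: [0.5902, -0.138, 0.0182]
ee_rot: [180.0, -0.1, 91.2]
ft_force: [-0.4, 7.2, 8.2]
grip_width: 0.0113
grasp_force: 49.9
```

{"op": "apply_moves", "data": {
  "motion": [-0.15,0,0,0,0,0,0,0,0,0,0,0]
}}

```text
t: 24.45
position: [0.5902, -0.1384, 0.0182]
ee_rot: [180.0, -0.3, 91.2]
ft_force: [0.7, 18.7, 12.3]
grip_width: 0.0112
grasp_force: 50.2
```

{"op": "apply_moves", "data": {
  "motion": [0,0,0,0,0,0,0,0,0,0,0,0,0,0,0,0,0,0,0,0,-0.5,0,0,0,0,0,-1,0,0,0],
  "jaw": 0.4
}}

```text
t: 24.95
position: [0.5894, -0.142, 0.0468]
ee_rot: [-179.8, -0.1, 91.2]
ft_force: [0.6, -0.4, 1.7]
grip_width: 0.0599
grasp_force: 0.0
```

{"op": "apply_moves", "data": {
  "motion": [0,0,-1,0,0,0,0,0,-1,0,0,0,0,0,-1,0,0,0,0,0,-1,0,0,0,0,0,-1,0,0,0]
}}

```text
t: 25.45
position: [0.59, -0.1422, 0.1489]
ee_rot: [180.0, 0.0, 91.2]
ft_force: [-0.1, -0.4, -0.1]
grip_width: 0.0599
grasp_force: 0.0
```

{"op": "apply_moves", "data": {
  "motion": [0,0,-1,0,0,0,0,0,-1,0,0,0,0,0,-1,0,0,0,0,0,-1,0,0,0,0,0,-1,0,0,0]
}}

```text
t: 25.95
position: [0.5898, -0.1421, 0.2489]
ee_rot: [180.0, 0.0, 91.2]
ft_force: [0.4, 0.1, 0.5]
grip_width: 0.0596
grasp_force: 0.0
```

{"op": "apply_moves", "data": {
  "motion": [0,0,-1,0,0,0,0,0,-1,0,0,0,0,0,-0.5,0,0,0,0,0,0,0,0,0]
}}

```text
t: 26.35
position: [0.5902, -0.1422, 0.2988]
ee_rot: [179.9, 0.1, 91.2]
ft_force: [-0.4, 0.3, 0.3]
grip_width: 0.0596
grasp_force: 0.0
```

Run:
```python
from h import *
f=grab('top');g=grab('side');s=bot.state();print(s['position'],s['ee_rot'])
for n,q,bx in(('t',f,(300,180,480,285)),('s',g,(300,100,410,290))):
  for c in('red','green','blue','black'):
    print(n,c,[ (b[0],b[2],plane(q,[b[2]],.036)[0].round(4)) for b in blobs(q,c,bx,15)])
save(g,'s5.png',(280,90,440,250),3.7)
```

```text
[ 0.58984669 -0.14197617  0.29658678] [-1.79938518e+02 -2.87024308e-02  9.12059212e+01]
t red [(np.int32(64), array([455.8, 213.5]), array([ 0.6052, -0.3634,  0.036 ]))]
t green []
t blue []
t black [(np.int32(61), array([393.5, 224.7]), array([ 0.5675, -0.1776,  0.036 ])), (np.int32(43), array([403.7, 232.2]), array([ 0.5461, -0.2082,  0.036 ])), (np.int32(18), array([393.9, 234.8]), array([ 0.5378, -0.1793,  0.036 ]))]
s red [(np.int32(64), array([372.7, 122.5]), array([ 0.727 , -0.6399,  0.036 ]))]
s green [(np.int32(15), array([343.6, 170.6]), array([ 0.6757, -0.3049,  0.036 ])), (np.int32(16), array([303. , 177.5]), array([ 0.7678, -0.2103,  0.036 ]))]
s blue [(np.int32(22), array([358.5, 197.6]), array([ 0.5743, -0.2033,  0.036 ]))]
s black [(np.int32(116), array([332.6, 106.1]), array([ 0.9238, -0.688 ,  0.036 ])), (np.int32(227), array([363.8, 107.6]), array([ 0.8091, -0.7362,  0.036 ])), (np.int32(78), array([342.6, 211.2]), array([ 0.5861, -0.1261,  0.036 ]))]
```

View pics/s5.png

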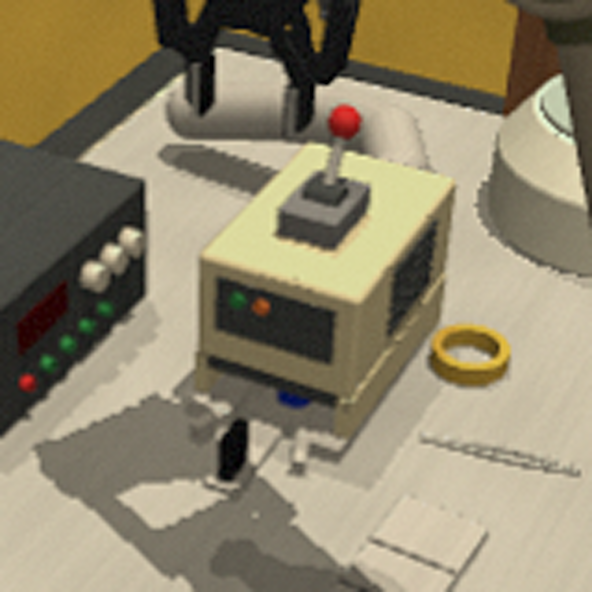

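The tray is deep in the lane, with only the grip (233,450) outside and the blue mount just visible under the lamp edge (295,397). The ball is at (344,121).

{"op": "apply_moves", "data": {
  "motion": [-0.9,0,0,0,0,0,-0.9,0,0,0,0,0,-0.9,0,0,0,0,0,-0.9,0,0,0,0,0,-0.9,0,0,0,0,0],
  "grip_force": 20
}}

```text
t: 26.95
position: [0.5919, -0.2341, 0.297]
ee_rot: [-180.0, -0.0, 91.2]
ft_force: [0.0, -0.5, 0.2]
grip_width: 0.0598
grasp_force: 0.0
```

{"op": "apply_moves", "data": {
  "motion": [-0.9,0,0,0,0,0,-0.9,0,0,0,0,0,-0.9,0,0,0,0,0,-0.9,0,0,0,0,0,-0.6,0,0,0,0,0]
}}

```text
t: 27.45
position: [0.5937, -0.3178, 0.297]
ee_rot: [-180.0, -0.0, 91.2]
ft_force: [-0.1, 0.9, 0.1]
grip_width: 0.0599
grasp_force: 0.0
```

{"op": "apply_moves", "data": {
  "motion": [0,0,0.9,0,0,0,0,0,0.9,0,0,0,0,0,0.9,0,0,0,0,0,0.9,0,0,0,0,0,0.9,0,0,0]
}}

```text
t: 27.95
position: [0.5939, -0.3162, 0.2066]
ee_rot: [180.0, -0.0, 91.2]
ft_force: [0.5, 1.2, 0.3]
grip_width: 0.0598
grasp_force: 0.0
```

{"op": "apply_moves", "data": {
  "motion": [0,0,0.25,0,0,0,0,0,0,0,0,0]
}}

```text
t: 28.15
position: [0.5938, -0.3161, 0.2019]
ee_rot: [-180.0, -0.0, 91.2]
ft_force: [0.7, 1.1, -0.1]
grip_width: 0.0597
grasp_force: 0.0
```

{"op": "apply_moves", "data": {
  "motion": [0,0,0,0,0,0,0,0,0,0,0,0,0,0,0,0,0,0,0,0,0,0,0,0,0,0,0,0,0,0],
  "jaw": -1
}}

```text
t: 28.65
position: [0.5943, -0.3162, 0.2034]
ee_rot: [179.9, 0.1, 91.2]
ft_force: [2.7, 0.7, 5.3]
grip_width: 0.0241
grasp_force: 19.7
```

{"op": "apply_moves", "data": {
  "motion": [0,0,0,0,0,0,0,0,0,0,0,0,0,0,0,0,0,0]
}}

```text
t: 28.95
position: [0.5943, -0.3162, 0.2034]
ee_rot: [179.9, 0.1, 91.2]
ft_force: [2.5, 0.2, 5.7]
grip_width: 0.0244
grasp_force: 19.7
```

{"op": "apply_moves", "data": {
  "motion": [0.36,0,-0.15,0,0,0,0.36,0,-0.11,0,0,0,0.36,0,-0.07,0,0,0,0.36,0,-0.03,0,0,0,0.36,0,0.03,0,0,0]
}}

```text
t: 29.45
position: [0.5936, -0.2798, 0.2094]
ee_rot: [179.9, 0.1, 91.2]
ft_force: [4.8, -2.0, 1.4]
grip_width: 0.0246
grasp_force: 20.0
```

{"op": "apply_moves", "data": {
  "motion": [0.36,0,0.07,0,0,0,0.36,0,0.11,0,0,0,0.36,0,0.15,0,0,0,0.2,0,0.05,0,0,0,0,0,0,0,0,0]
}}

```text
t: 29.95
position: [0.5932, -0.2534, 0.2009]
ee_rot: [179.9, -0.0, 91.3]
ft_force: [5.8, -0.2, -1.3]
grip_width: 0.0243
grasp_force: 19.8
```

Run:
```python
from h import *
g=grab('side');s=bot.state();print(s['position'],s['ft_force'],s['wrist_torque'])
print([(b[0],b[2]) for b in blobs(g,'red',(330,90,400,160),8)])
y0,z0=-.2895,.167
for th in(0,.8,.9,1.0): print(th,proj(g,[(.5935,y0+.06*np.sin(th-.5),z0+.06*np.cos(th-.5))]))
save(g,'s6.png',(280,70,440,230),3.7)
```

```text
[ 0.5931574  -0.25349873  0.20099178] [6.20065718 0.74356688 0.48640495] [ 0.01795693 -1.04234656  0.00542659]
[(np.int32(52), array([363.6, 130.6]))]
0 [[373.24504803 122.70210317]]
0.8 [[366.38342045 128.22788129]]
0.9 [[365.4694479  129.76638573]]
1.0 [[364.5764197  131.45307336]]
```

View pics/s6.png

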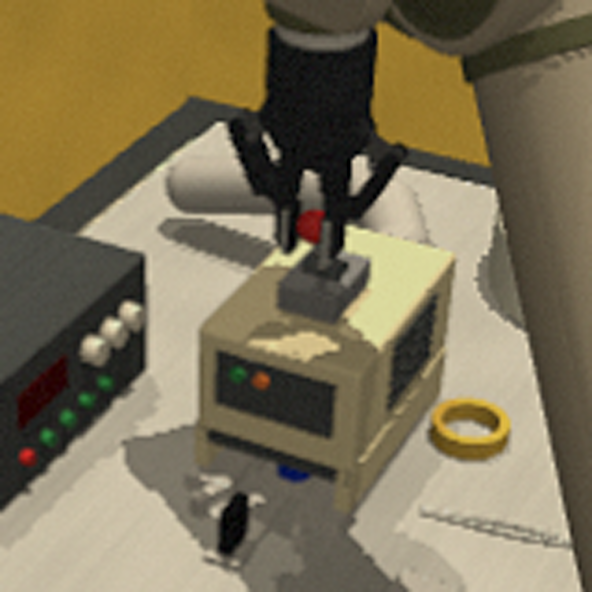

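The ball is in the jaws at pic (312,226), leaning toward the mouth. I'll push a little further to make sure it meets the stop.

{"op": "apply_moves", "data": {
  "motion": [0.2,0,0.05,0,0,0,0.2,0,0.05,0,0,0]
}}

```text
t: 30.2
position: [0.5931, -0.2481, 0.1993]
ee_rot: [179.9, 0.3, 91.2]
ft_force: [6.2, -8.0, -0.0]
grip_width: 0.0236
grasp_force: 19.0
```

Run:
```python
from h import *
g=grab('side');s=bot.state();print(s['position'],s['ft_force'],s['wrist_torque'])
print([(b[0],b[1],b[2]) for b in blobs(g,'red',(330,90,400,160),8)])
```

```text
[ 0.59303032 -0.24669227  0.19927109] [ 5.83802058 -1.48336075  0.07362705] [-0.23871307 -0.94338793  0.07507977]
[(np.int32(46), (360, 127, 7, 9), array([363. , 130.9]))]
```

{"op": "apply_moves", "data": {
  "motion": [0,0,0,0,0,0,0,0,0,0,0,0,0,0,0,0,0,0,0,0,0,0,0,0,0,0,0,0,0,0],
  "jaw": 0.1
}}

```text
t: 30.75
position: [0.5922, -0.2463, 0.1993]
ee_rot: [-180.0, -0.0, 91.2]
ft_force: [0.1, 0.2, -0.1]
grip_width: 0.0469
grasp_force: 0.0
```

Run:
```python
from h import *
f=grab('top');g=grab('side');s=bot.state();print(s['position'],s['ft_force'],s['grip_width'])
print([(b[0],b[1],b[2]) for b in blobs(g,'red',(330,90,400,160),8)],[(b[0],b[1],b[2]) for b in blobs(f,'red',(420,190,480,240),8)])
y0,z0=-.2895,.167
for th in(0,.9,1.0): print(th,proj(f,[(.5935,y0+.06*np.sin(th-.5),z0+.06*np.cos(th-.5))]),proj(g,[(.5935,y0+.06*np.sin(th-.5),z0+.06*np.cos(th-.5))]))
```

```text
[ 0.59226079 -0.24635624  0.19931468] [-0.41628443 -0.0574828  -0.26485227] 0.04708072283683054
[(np.int32(61), (361, 127, 8, 9), array([364.4, 131. ]))] []
0 [[456.30140981 212.98148451]] [[373.24504803 122.70210317]]
0.9 [[436.73527897 212.42031684]] [[365.4694479  129.76638573]]
1.0 [[434.46433324 212.43618818]] [[364.5764197  131.45307336]]
```

{"op": "apply_moves", "data": {
  "motion": [-0.3,0,-0.1,0,0,0,-0.3,0,0,0,0,0,0,0,0,0,0,0,0,0,0,0,0,0,0,0,0,0,0,0]
}}

```text
t: 31.35
position: [0.5925, -0.2583, 0.2012]
ee_rot: [-180.0, -0.0, 91.2]
ft_force: [0.5, 0.7, 0.6]
grip_width: 0.047
grasp_force: 0.0
```

{"op": "apply_moves", "data": {
  "motion": [0,0,0,0,0,0,0,0,0,0,0,0,0,0,0,0,0,0,0,0,0,0,0,0,0,0,0,0,0,0],
  "jaw": -1
}}

```text
t: 31.85
position: [0.5933, -0.2582, 0.2016]
ee_rot: [179.9, 0.0, 91.2]
ft_force: [5.3, 0.6, 0.8]
grip_width: 0.0245
grasp_force: 19.9
```

{"op": "apply_moves", "data": {
  "motion": [0,0,0,0,0,0,0,0,0,0,0,0,0,0,0,0,0,0,0,0,0,0,0,0,0,0,0,0,0,0]
}}

```text
t: 32.35
position: [0.5933, -0.2582, 0.2016]
ee_rot: [179.9, 0.0, 91.2]
ft_force: [4.8, -0.2, -0.3]
grip_width: 0.0245
grasp_force: 19.9
```

{"op": "apply_moves", "data": {
  "motion": [0,0,0,0,0,0,0,0,0,0,0,0,0,0,0,0,0,0,0,0,0,0,0,0,0,0,0,0,0,0]
}}

```text
t: 32.85
position: [0.5934, -0.2582, 0.2016]
ee_rot: [179.9, 0.0, 91.2]
ft_force: [5.9, 0.5, 0.0]
grip_width: 0.0247
grasp_force: 19.9
```

{"op": "apply_moves", "data": {
  "motion": [0,0,0,0,0,0,0,0,0,0,0,0,0,0,0,0,0,0,0,0,0,0,0,0,0,0,0,0,0,0]
}}

```text
t: 33.35
position: [0.5934, -0.2582, 0.2016]
ee_rot: [179.9, 0.0, 91.2]
ft_force: [5.5, 0.6, -0.5]
grip_width: 0.024
grasp_force: 19.9
```

{"op": "apply_moves", "data": {
  "motion": [0,0,0,0,0,0,0,0,0,0,0,0,0,0,0,0,0,0,0,0,0,0,0,0,0,0,0,0,0,0]
}}

```text
t: 33.85
position: [0.5934, -0.2582, 0.2016]
ee_rot: [179.9, 0.0, 91.2]
ft_force: [6.4, 1.1, -0.0]
grip_width: 0.0242
grasp_force: 19.9
```

{"op": "apply_moves", "data": {
  "motion": [0,0,0,0,0,0,0,0,0,0,0,0,0,0,0,0,0,0,0,0,0,0,0,0,0,0,0,0,0,0]
}}

```text
t: 34.35
position: [0.5934, -0.2582, 0.2016]
ee_rot: [179.9, 0.0, 91.2]
ft_force: [5.6, 1.1, 1.1]
grip_width: 0.0245
grasp_force: 19.9
```

{"op": "apply_moves", "data": {
  "motion": [0.2,0,0.05,0,0,0,0.1,0,0.05,0,0,0,0,0,0,0,0,0,0,0,0,0,0,0,0,0,0,0,0,0]
}}

```text
t: 34.85
position: [0.5935, -0.2577, 0.2014]
ee_rot: [179.7, 0.7, 91.0]
ft_force: [4.0, -19.8, 3.2]
grip_width: 0.0243
grasp_force: 20.1
```

{"op": "apply_moves", "data": {
  "motion": [0,0,0,0,0,0,0,0,0,0,0,0,0,0,0,0,0,0,0,0,0,0,0,0,0,0,0,0,0,0]
}}

```text
t: 35.35
position: [0.5935, -0.2577, 0.2013]
ee_rot: [179.7, 0.7, 91.0]
ft_force: [5.2, -20.1, 3.5]
grip_width: 0.0243
grasp_force: 20.1
```

{"op": "apply_moves", "data": {
  "motion": [0,0,0,0,0,0,0,0,0,0,0,0,0,0,0,0,0,0,0,0,0,0,0,0,0,0,0,0,0,0]
}}

```text
t: 35.85
position: [0.5935, -0.2577, 0.2014]
ee_rot: [179.7, 0.7, 91.0]
ft_force: [4.7, -20.9, 2.7]
grip_width: 0.0244
grasp_force: 20.1
```

{"op": "apply_moves", "data": {
  "motion": [0,0,0,0,0,0,0,0,0,0,0,0,0,0,0,0,0,0,0,0,0,0,0,0,0,0,0,0,0,0]
}}

```text
t: 36.35
position: [0.5935, -0.2577, 0.2014]
ee_rot: [179.7, 0.7, 91.0]
ft_force: [5.1, -21.1, 3.3]
grip_width: 0.0244
grasp_force: 20.1
```

{"op": "apply_moves", "data": {
  "motion": [0,0,0,0,0,0,0,0,0,0,0,0,0,0,0,0,0,0,0,0,0,0,0,0,0,0,0,0,0,0]
}}

```text
t: 36.85
position: [0.5935, -0.2578, 0.2013]
ee_rot: [179.7, 0.7, 91.0]
ft_force: [5.3, -19.7, 2.7]
grip_width: 0.0246
grasp_force: 20.1
```

{"op": "apply_moves", "data": {
  "motion": [0,0,0,0,0,0,0,0,0,0,0,0,0,0,0,0,0,0,0,0,0,0,0,0,0,0,0,0,0,0]
}}

```text
t: 37.35
position: [0.5935, -0.2577, 0.2014]
ee_rot: [179.7, 0.7, 91.0]
ft_force: [5.0, -20.5, 3.6]
grip_width: 0.0244
grasp_force: 20.1
```

{"op": "apply_moves", "data": {
  "motion": [0,0,0,0,0,0,0,0,0,0,0,0,0,0,0,0,0,0,0,0,0,0,0,0,0,0,0,0,0,0]
}}

```text
t: 37.85
position: [0.5935, -0.2577, 0.2013]
ee_rot: [179.7, 0.7, 91.0]
ft_force: [5.6, -21.8, 4.1]
grip_width: 0.0243
grasp_force: 20.1
```

{"op": "apply_moves", "data": {
  "motion": [-0.2,0,-0.05,0,0,0,-0.36,0,-0.15,0,0,0,-0.36,0,-0.11,0,0,0,-0.36,0,-0.07,0,0,0,-0.36,0,-0.03,0,0,0]
}}

```text
t: 38.35
position: [0.5938, -0.2848, 0.2082]
ee_rot: [179.9, -0.0, 91.3]
ft_force: [4.4, 2.4, 2.0]
grip_width: 0.0246
grasp_force: 20.1
```

{"op": "apply_moves", "data": {
  "motion": [-0.36,0,0.03,0,0,0,-0.36,0,0.07,0,0,0,-0.36,0,0.11,0,0,0,-0.36,0,0.15,0,0,0,-0.3,0,0.08,0,0,0]
}}

```text
t: 38.85
position: [0.5942, -0.3203, 0.1984]
ee_rot: [180.0, -0.0, 91.2]
ft_force: [5.7, 2.9, -1.5]
grip_width: 0.024
grasp_force: 20.8
```

{"op": "apply_moves", "data": {
  "motion": [-0.2,0,0.05,0,0,0,-0.1,0,0,0,0,0]
}}

```text
t: 39.05
position: [0.5943, -0.3228, 0.1973]
ee_rot: [-180.0, -0.4, 91.3]
ft_force: [2.7, 21.6, 4.6]
grip_width: 0.0243
grasp_force: 21.2
```

{"op": "apply_moves", "data": {
  "motion": [0,0,0,0,0,0,0,0,0,0,0,0,0,0,0,0,0,0,0,0,0,0,0,0,0,0,0,0,0,0],
  "jaw": 0.4
}}

```text
t: 39.55
position: [0.5938, -0.3262, 0.1976]
ee_rot: [-180.0, 0.0, 91.2]
ft_force: [0.4, 0.2, -0.4]
grip_width: 0.0594
grasp_force: 0.0
```

Run:
```python
from h import *
f=grab('top');g=grab('side');s=bot.state();print(s['position'],s['ft_force'],s['grip_width'])
print([(b[0],b[1],b[2]) for b in blobs(g,'red',(330,90,400,160),8)],[(b[0],b[1],b[2]) for b in blobs(f,'red',(420,190,480,240),8)])
```

```text
[ 0.59391027 -0.32608334  0.19767843] [-0.16419915  0.74038008 -0.11613747] 0.05988628915185837
[(np.int32(58), (369, 119, 9, 9), array([372.7, 122.7]))] []
```

{"op": "apply_moves", "data": {
  "motion": [0,0,-1,0,0,0,0,0,-1,0,0,0,0,0,-1,0,0,0,0,0,-1,0,0,0,0,0,-1,0,0,0]
}}

```text
t: 40.15
position: [0.5939, -0.3259, 0.2986]
ee_rot: [-180.0, 0.0, 91.2]
ft_force: [0.3, 0.4, 0.4]
grip_width: 0.0598
grasp_force: 0.0
```

{"op": "apply_moves", "data": {
  "motion": [0.94,0,0,0,0,0,0.94,0,0,0,0,0,0.94,0,0,0,0,0,0.94,0,0,0,0,0,0.94,0,0,0,0,0]
}}

```text
t: 40.65
position: [0.5919, -0.2309, 0.2978]
ee_rot: [-180.0, 0.0, 91.2]
ft_force: [0.4, -0.1, 0.0]
grip_width: 0.06
grasp_force: 0.0
```

{"op": "apply_moves", "data": {
  "motion": [0.94,0,0,0,0,0,0.94,0,0,0,0,0,0.94,0,0,0,0,0,0.94,0,0,0,0,0,0.94,0,0,0,0,0]
}}

```text
t: 41.15
position: [0.59, -0.1364, 0.2977]
ee_rot: [180.0, 0.0, 91.2]
ft_force: [0.3, -1.1, 0.1]
grip_width: 0.0598
grasp_force: 0.0
```

{"op": "apply_moves", "data": {
  "motion": [0,0,1,0,0,0,0,0,1,0,0,0,0,0,1,0,0,0,0,0,1,0,0,0,0,0,1,0,0,0]
}}

```text
t: 41.65
position: [0.59, -0.1371, 0.197]
ee_rot: [180.0, 0.0, 91.2]
ft_force: [0.0, -0.2, 0.1]
grip_width: 0.0599
grasp_force: 0.0
```

{"op": "apply_moves", "data": {
  "motion": [0,0,1,0,0,0,0,0,1,0,0,0,0,0,1,0,0,0,0,0,1,0,0,0,0,0,1,0,0,0]
}}

```text
t: 42.15
position: [0.5901, -0.1372, 0.097]
ee_rot: [180.0, 0.0, 91.2]
ft_force: [0.6, -0.5, -0.4]
grip_width: 0.0593
grasp_force: 0.0
```

{"op": "apply_moves", "data": {
  "motion": [0,0,1,0,0,0,0,0,1,0,0,0,0,0,1,0,0,0,0,0,0.6,0,0,0,0,0,0,0,0,0]
}}

```text
t: 42.65
position: [0.5894, -0.1372, 0.0244]
ee_rot: [-179.9, -0.1, 91.2]
ft_force: [0.0, -0.4, 0.5]
grip_width: 0.0599
grasp_force: 0.0
```

{"op": "apply_moves", "data": {
  "motion": [0,0,0.3,0,0,0,0,0,0,0,0,0]
}}

```text
t: 42.85
position: [0.5902, -0.1379, 0.0199]
ee_rot: [180.0, 0.0, 91.2]
ft_force: [-0.0, 0.4, 0.1]
grip_width: 0.0601
grasp_force: 0.0
```

{"op": "apply_moves", "data": {
  "motion": [0,0,0,0,0,0,0,0,0,0,0,0,0,0,0,0,0,0,0,0,0,0,0,0,0,0,0,0,0,0],
  "jaw": -1,
  "grip_force": 50
}}

```text
t: 43.35
position: [0.5903, -0.1381, 0.0202]
ee_rot: [179.9, 0.0, 91.2]
ft_force: [0.6, 0.4, 4.3]
grip_width: 0.0115
grasp_force: 49.5
```

{"op": "apply_moves", "data": {
  "motion": [0,0,0,0,0,0,0,0,0,0,0,0,0.1,0,0,0,0,0,0.2,0,0,0,0,0,0.3,0,0,0,0,0]
}}

```text
t: 43.85
position: [0.5903, -0.1273, 0.0202]
ee_rot: [179.9, 0.1, 91.2]
ft_force: [-0.2, -6.0, 3.8]
grip_width: 0.0112
grasp_force: 49.6
```

{"op": "apply_moves", "data": {
  "motion": [0.5,0,0,0,0,0,0.5,0,0,0,0,0,0.5,0,0,0,0,0,0.5,0,0,0,0,0,0.5,0,0,0,0,0]
}}

```text
t: 44.35
position: [0.5892, -0.0768, 0.0202]
ee_rot: [179.9, 0.1, 91.2]
ft_force: [0.4, -6.0, 4.9]
grip_width: 0.0112
grasp_force: 49.7
```

{"op": "apply_moves", "data": {
  "motion": [0.5,0,0,0,0,0,0.5,0,0,0,0,0,0.5,0,0,0,0,0,0.5,0,0,0,0,0,0.5,0,0,0,0,0]
}}

```text
t: 44.85
position: [0.5881, -0.0268, 0.0202]
ee_rot: [179.9, 0.1, 91.2]
ft_force: [-0.1, -5.9, 5.7]
grip_width: 0.011
grasp_force: 49.7
```

{"op": "apply_moves", "data": {
  "motion": [0.5,0,0,0,0,0,0.5,0,0,0,0,0,0.5,0,0,0,0,0,0.5,0,0,0,0,0,0.5,0,0,0,0,0]
}}

```text
t: 45.35
position: [0.5871, 0.0233, 0.0202]
ee_rot: [179.9, 0.1, 91.2]
ft_force: [0.6, -5.7, 5.4]
grip_width: 0.0112
grasp_force: 49.7
```

{"op": "apply_moves", "data": {
  "motion": [0.5,0,0,0,0,0,0.5,0,0,0,0,0,0.5,0,0,0,0,0,0.5,0,0,0,0,0,0.5,0,0,0,0,0]
}}

```text
t: 45.85
position: [0.586, 0.0732, 0.0202]
ee_rot: [179.9, 0.1, 91.2]
ft_force: [0.6, -6.6, 5.6]
grip_width: 0.0111
grasp_force: 49.8
```

{"op": "apply_moves", "data": {
  "motion": [0.4,0,0,0,0,0,0.3,0,0,0,0,0,0.2,0,0,0,0,0,0.1,0,0,0,0,0,0,0,0,0,0,0]
}}

```text
t: 46.35
position: [0.5855, 0.0935, 0.0202]
ee_rot: [179.9, 0.1, 91.2]
ft_force: [-0.1, -4.7, 5.5]
grip_width: 0.0107
grasp_force: 49.8
```

{"op": "apply_moves", "data": {
  "motion": [0,0,0,0,0,0,0,0,0,0,0,0,0,0,0,0,0,0,0,0,-0.5,0,0,0,0,0,-1,0,0,0],
  "jaw": 0.2
}}

```text
t: 46.85
position: [0.5843, 0.094, 0.0493]
ee_rot: [-179.8, -0.0, 91.2]
ft_force: [0.0, 0.3, 0.4]
grip_width: 0.0515
grasp_force: 0.0
```

{"op": "apply_moves", "data": {
  "motion": [0,0,-1,0,0,0,0,0,-1,0,0,0,0,0,-1,0,0,0,0,0,-1,0,0,0.65,0,0,0,0,0,1]
}}

```text
t: 47.35
position: [0.5862, 0.094, 0.1333]
ee_rot: [179.7, -0.1, 79.7]
ft_force: [-0.1, -0.4, -0.1]
grip_width: 0.0513
grasp_force: 0.0
```

{"op": "apply_moves", "data": {
  "motion": [0,0,0,0,0,1,0,0,0,0,0,1,0,0,0,0,0,1,0,0,0,0,0,1,0,0,0,0,0,1]
}}

```text
t: 47.85
position: [0.585, 0.094, 0.1304]
ee_rot: [180.0, -0.0, 45.2]
ft_force: [0.8, 0.2, 0.4]
grip_width: 0.0507
grasp_force: 0.0
```

{"op": "apply_moves", "data": {
  "motion": [0,0,0,0,0,1,0,0,0,0,0,1,0,0,0,0,0,0]
}}

```text
t: 48.15
position: [0.5851, 0.094, 0.1303]
ee_rot: [180.0, -0.0, 31.7]
ft_force: [0.5, -1.0, 0.1]
grip_width: 0.0514
grasp_force: 0.0
```

```bash
cat >> h.py <<'E'
def tri(f,g,uv,st):
    A=[];b=[]
    for q,p in((f,uv),(g,st)):
        c,d=ray(q,[p]);d=d[0]/np.linalg.norm(d[0]);M=np.eye(3)-np.outer(d,d);A.append(M);b.append(M@c)
    return np.linalg.solve(sum(A),sum(b))
E
python3 - <<'E'
from h import *
f=grab('top');g=grab('side');s=bot.state();print(s['position'],s['ee_rot'])
save(f,'t7.png',(180,190,300,270),6)
for c in('red','green','blue','black'):
  r=[]
  for n,q,bx in(('t',f,(185,205,275,262)),('s',g,(240,280,300,399))):
    b=max(blobs(q,c,bx,15),key=lambda b:b[0]); r.append(b); 
  print(c,[(b[0],b[1]) for b in r],'tri centroid',tri(f,g,r[0][2],r[1][2]).round(4))
for c in('red','green','blue'):
  print(c,[ (b[0],b[2],plane(f,[b[2]],.017)[0].round(4)) for b in blobs(f,c,(300,190,410,250),8)],[ (b[0],b[2],plane(g,[b[2]],.017)[0].round(4)) for b in blobs(g,c,(300,170,410,290),30)])
E
```

```text
[0.58508784 0.093991   0.13013976] [ 1.79991641e+02 -1.68332505e-02  3.19242564e+01]
red [(np.int32(193), (194, 243, 16, 16)), (np.int32(487), (253, 357, 31, 25))] tri centroid [0.478  0.3824 0.068 ]
green [(np.int32(168), (249, 211, 13, 16)), (np.int32(296), (261, 285, 27, 17))] tri centroid [0.5751 0.2266 0.0651]
blue [(np.int32(190), (231, 222, 17, 16)), (np.int32(356), (259, 307, 29, 19))] tri centroid [0.5426 0.2759 0.0606]
black [(np.int32(153), (214, 234, 15, 14)), (np.int32(386), (256, 332, 31, 20))] tri centroid [0.5105 0.3286 0.0617]
red [(np.int32(71), array([372.4, 215.6]), array([ 0.594 , -0.1164,  0.017 ]))] [(np.int32(106), array([337.4, 217.2]), array([ 0.5967, -0.1161,  0.017 ]))]
green [(np.int32(8), array([405.5, 204.5]), array([ 0.6298, -0.2152,  0.017 ])), (np.int32(57), array([353.5, 219.2]), array([ 0.5818, -0.0602,  0.017 ]))] [(np.int32(94), array([331.4, 230.5]), array([ 0.5848, -0.0593,  0.017 ]))]
blue [(np.int32(47), array([337.8, 218.9]), array([ 0.5816, -0.0134,  0.017 ]))] [(np.int32(113), array([322.7, 240.8]), array([ 0.5855, -0.0128,  0.017 ]))]
```

View pics/t7.png

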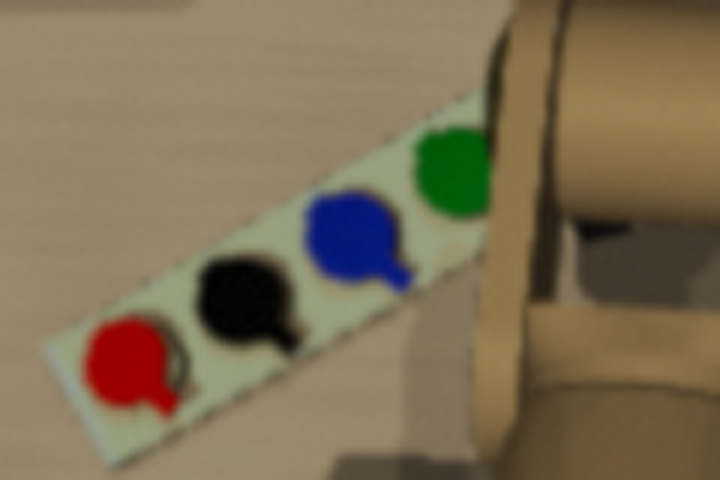

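The rack view shows blue (352,237) and black (240,300) caps flat, red (127,362) ajar, and the tabs toward lower right. The tubes are now well placed for the caps.

{"op": "apply_moves", "data": {
  "motion": [0.22,-0.96,0,0,0,0,0.22,-0.96,0,0,0,0,0.22,-0.96,0,0,0,0,0.22,-0.97,0,0,0,0,0.22,-0.97,0,0,0,0],
  "jaw": -0.2,
  "grip_force": 20
}}

```text
t: 48.75
position: [0.5528, 0.1882, 0.13]
ee_rot: [180.0, -0.0, 31.9]
ft_force: [-0.5, 0.1, 0.7]
grip_width: 0.0343
grasp_force: 0.0
```

{"op": "apply_moves", "data": {
  "motion": [0.22,-0.97,0,0,0,0,0,0,0.8,0,0,0,0,0,0.8,0,0,0,0,0,0.8,0,0,0,0,0,0.8,0,0,0]
}}

```text
t: 49.25
position: [0.5466, 0.2064, 0.0654]
ee_rot: [180.0, -0.0, 31.9]
ft_force: [0.9, 0.4, 0.4]
grip_width: 0.0338
grasp_force: 0.0
```

{"op": "apply_moves", "data": {
  "motion": [0,0,0.5,0,0,0,0,0,0.3,0,0,0,0,0,0,0,0,0]
}}

```text
t: 49.55
position: [0.5478, 0.2059, 0.0507]
ee_rot: [179.9, -0.1, 31.9]
ft_force: [3.3, -3.1, 0.6]
grip_width: 0.0344
grasp_force: 2.3
```

{"op": "apply_moves", "data": {
  "motion": [0,0,0,0,0,0,0,0,0,0,0,0,0,0,0,0,0,0,0,0,0,0,0,0,0,0,0,0,0,0],
  "jaw": -1
}}

```text
t: 50.05
position: [0.5512, 0.1998, 0.0511]
ee_rot: [179.2, -0.1, 31.8]
ft_force: [13.8, -36.7, 1.9]
grip_width: 0.0131
grasp_force: 19.5
```

Run:
```python
from h import *
g=grab('side');s=bot.state();print(s['position'],s['ee_rot'],s['grip_width'],s['grasp_force'],s['ft_force'])
save(g,'s8.png',(220,220,340,340),5)
```

```text
[0.55120765 0.19981062 0.05109074] [ 1.79245005e+02 -1.11081907e-01  3.17616222e+01] 0.013669318192179819 19.45881310966797 [ 12.95327081 -35.35861584   1.8133996 ]
```

View pics/s8.png

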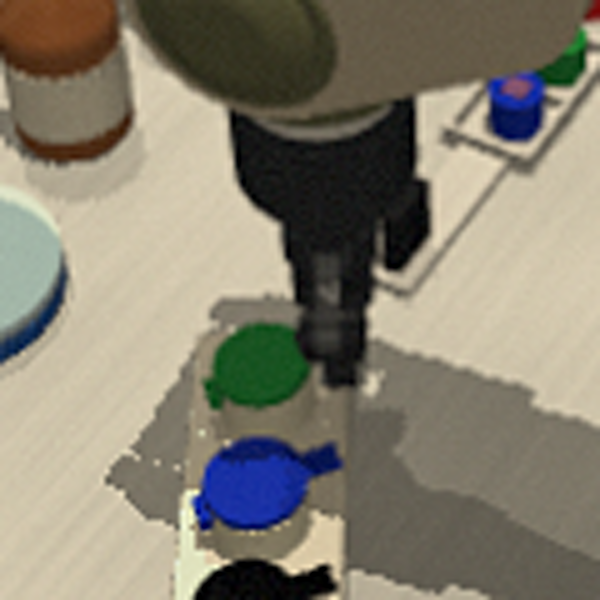

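The grip took 37 N sideways, because the tab doesn't lie perpendicular to the rack row as I assumed. In the picture, blue's disc is at (255,483), its tab at (325,458) and its lug at (205,510). I'll release and measure the tab directions.

{"op": "apply_moves", "data": {
  "motion": [0,0,0,0,0,0,0,0,0,0,0,0,0,0,0,0,0,0,0,0,-0.5,0,0,0,0,0,-1,0,0,0],
  "jaw": -0.2
}}

```text
t: 50.6
position: [0.546, 0.2065, 0.0789]
ee_rot: [-179.9, 0.1, 31.8]
ft_force: [-1.4, 0.4, 0.2]
grip_width: 0.0344
grasp_force: 0.2
```

{"op": "apply_moves", "data": {
  "motion": [0,0,-1,0,0,0,0,1,-1,0,0,0,0,1,-1,0,0,0,0,1,-0.5,0,0,0,0,1,0,0,0,0]
}}

```text
t: 51.1
position: [0.5893, 0.1383, 0.1511]
ee_rot: [180.0, -0.1, 31.8]
ft_force: [0.3, 0.5, -0.0]
grip_width: 0.034
grasp_force: 0.0
```

{"op": "apply_moves", "data": {
  "motion": [0,1,0,0,0,0,0,1,0,0,0,0,0,1,0,0,0,0,0,0,0,0,0,0]
}}

```text
t: 51.5
position: [0.6215, 0.0848, 0.1488]
ee_rot: [-180.0, 0.0, 31.6]
ft_force: [-0.5, -0.4, -0.2]
grip_width: 0.0339
grasp_force: 0.0
```

Run:
```python
from h import *
f=grab('top');g=grab('side');s=bot.state();print(s['position'],s['ee_rot'])
for c in('red','green','blue','black'):
  D=[];T=[]
  for n,q,bx,k in(('t',f,(185,205,278,262),9),('s',g,(240,270,300,399),11)):
    hs=cv2.cvtColor(q['frame'],cv2.COLOR_RGB2HSV);m=0
    for a,b in RNG[c]: m=m|cv2.inRange(hs,a,b)
    kk=np.zeros_like(m);kk[bx[1]:bx[3],bx[0]:bx[2]]=1;m=m*kk
    n_,l,st,_=cv2.connectedComponentsWithStats(m); m=np.uint8(l==1+st[1:,4].argmax())*255
    o=cv2.morphologyEx(m,cv2.MORPH_OPEN,cv2.getStructuringElement(cv2.MORPH_ELLIPSE,(k,k if n=='t' else 9)))
    cen=lambda mm:np.argwhere(mm)[:,::-1].mean(0)
    r=m&~o; n2,l2,s2,c2=cv2.connectedComponentsWithStats(r); i=1+s2[1:,4].argmax()
    D.append(cen(o));T.append(c2[i])
    P=plane(q,[D[-1],T[-1]],.060); d=P[0]-P[1]; print(c,n,'disc',P[0].round(4)[:2],'tab',P[1].round(4)[:2],s2[i,4],'yaw',np.degrees(np.arctan2(d[1],d[0])).round(1),'len',np.hypot(*d[:2]).round(4))
  print('  tri disc',tri(f,g,*D).round(4),'tab',tri(f,g,*T).round(4))
```

```text
[0.6202887  0.08695468 0.14918411] [-1.79950548e+02  3.81788883e-02  3.17028819e+01]
red t disc [0.4776 0.3854] tab [0.4602 0.3645] 17 yaw 50.3 len 0.0272
red s disc [0.4838 0.3819] tab [0.4697 0.3537] 35 yaw 63.4 len 0.0315
  tri disc [0.4791 0.3843 0.0677] tab [0.4618 0.3609 0.0771]
green t disc [0.577  0.2284] tab [0.5618 0.2099] 12 yaw 50.5 len 0.0239
green s disc [0.5863 0.2214] tab [0.5777 0.1913] 31 yaw 73.9 len 0.0313
  tri disc [0.5782 0.2278 0.0714] tab [0.5624 0.2074 0.0849]
blue t disc [0.5421 0.2761] tab [0.5243 0.2543] 15 yaw 50.6 len 0.0282
blue s disc [0.5461 0.2776] tab [0.528  0.2537] 30 yaw 52.9 len 0.0299
  tri disc [0.5439 0.2771 0.0607] tab [0.5255 0.2546 0.0626]
black t disc [0.5092 0.3291] tab [0.4936 0.3093] 11 yaw 51.9 len 0.0252
black s disc [0.5143 0.3303] tab [0.4975 0.3056] 31 yaw 55.9 len 0.0299
  tri disc [0.5112 0.3301 0.0618] tab [0.4943 0.3084 0.0661]
```

{"op": "apply_moves", "data": {
  "motion": [0,0,0,0,0,-0.94,0,0,0,0,0,-0.94,0,0,0,0,0,-0.93,0.36,-0.87,0,0,0,0,0.36,-0.87,0,0,0,0]
}}

```text
t: 52.1
position: [0.6012, 0.1219, 0.1496]
ee_rot: [-180.0, 0.0, 50.9]
ft_force: [1.0, 0.2, -0.5]
grip_width: 0.0338
grasp_force: 0.0
```

{"op": "apply_moves", "data": {
  "motion": [0.36,-0.87,0,0,0,0,0.36,-0.87,0,0,0,0,0.36,-0.87,0,0,0,0,0.36,-0.87,0,0,0,0,0.34,-0.88,0,0,0,0]
}}

```text
t: 52.6
position: [0.556, 0.2043, 0.1498]
ee_rot: [180.0, -0.0, 51.1]
ft_force: [0.3, -0.6, -0.0]
grip_width: 0.0345
grasp_force: 0.0
```

{"op": "apply_moves", "data": {
  "motion": [0,0,0.95,0,0,0,0,0,0.95,0,0,0,0,0,0.95,0,0,0,0,0,0.95,0,0,0,0,0,0,0,0,0]
}}

```text
t: 53.1
position: [0.5552, 0.2033, 0.0715]
ee_rot: [-179.8, 0.2, 51.1]
ft_force: [0.8, -0.3, 0.9]
grip_width: 0.0339
grasp_force: 0.0
```

{"op": "apply_moves", "data": {
  "motion": [0,0,0,0,0,0,0,0,0,0,0,0,0,0,0,0,0,0,0,0,0,0,0,0],
  "jaw": -1
}}

```text
t: 53.5
position: [0.559, 0.2022, 0.0756]
ee_rot: [179.7, -0.2, 51.0]
ft_force: [5.4, -4.5, -0.3]
grip_width: 0.011
grasp_force: 21.1
```

{"op": "apply_moves", "data": {
  "motion": [0.13,0,-0.25,0,0,0,0.16,0,-0.24,0,0,0,0.19,0,-0.22,0,0,0,0.2,0,-0.21,0,0,0,0.19,0,-0.15,0,0,0]
}}

```text
t: 54.0
position: [0.5697, 0.2158, 0.0965]
ee_rot: [179.7, -0.1, 51.0]
ft_force: [7.1, -4.0, -5.9]
grip_width: 0.0108
grasp_force: 19.9
```

{"op": "apply_moves", "data": {
  "motion": [0.19,0,-0.13,0,0,0,0.19,0,-0.11,0,0,0,0,0,0,0,0,0]
}}

```text
t: 54.3
position: [0.5744, 0.2218, 0.1013]
ee_rot: [179.7, -0.1, 51.0]
ft_force: [5.0, -4.4, -2.7]
grip_width: 0.0112
grasp_force: 19.7
```

Run:
```python
from h import *
g=grab('side');s=bot.state();print(s['position'],s['ee_rot'],s['grip_width'],s['grasp_force'],s['ft_force'])
save(g,'s9.png',(220,200,340,320),5)
```

```text
[0.57426186 0.2216128  0.10121548] [ 1.79746185e+02 -1.17567913e-01  5.10321087e+01] 0.01093650411484776 19.673518538475037 [ 5.84622129 -4.49732812 -3.66835095]
```

View pics/s9.png

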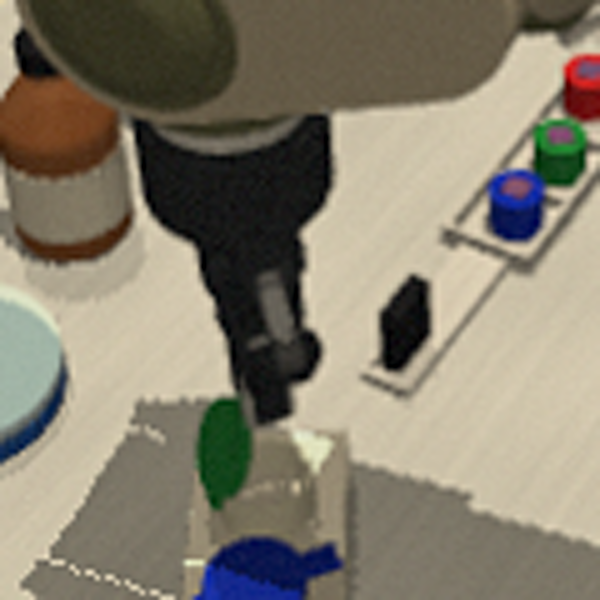

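The green cap (225,450) stands about 1.1 rad up with its tab held. The blue mount in the tray and the rest are untouched. I'll carry it on over.

{"op": "apply_moves", "data": {
  "motion": [0.2,0,-0.12,0,0,0,0.25,0,-0.12,0,0,0,0.25,0,-0.08,0,0,0,0.25,0,-0.05,0,0,0,0.25,0,0,0,0,0]
}}

```text
t: 54.85
position: [0.5889, 0.2401, 0.1085]
ee_rot: [179.8, -0.0, 51.0]
ft_force: [3.4, -4.5, -1.5]
grip_width: 0.0106
grasp_force: 19.5
```

{"op": "apply_moves", "data": {
  "motion": [0.25,0,0,0,0,0,0.25,0,0.03,0,0,0,0,0,0,0,0,0]
}}

```text
t: 55.15
position: [0.5954, 0.2483, 0.1082]
ee_rot: [179.8, -0.1, 51.0]
ft_force: [3.4, -4.4, -0.8]
grip_width: 0.011
grasp_force: 19.5
```

{"op": "apply_moves", "data": {
  "motion": [0,0,0,0,0,0,0,0,0,0,0,0,0,0,0,0,0,0,0,0,-0.5,0,0,0,0,0,-1,0,0,0],
  "jaw": -0.2
}}

```text
t: 55.65
position: [0.5932, 0.2487, 0.1364]
ee_rot: [-179.9, 0.1, 51.1]
ft_force: [0.4, 0.2, 0.6]
grip_width: 0.0346
grasp_force: 0.0
```

{"op": "apply_moves", "data": {
  "motion": [0,0,-1,0,0,0,0,0,-1,0,0,0]
}}

```text
t: 55.85
position: [0.5938, 0.2488, 0.1784]
ee_rot: [180.0, -0.0, 51.1]
ft_force: [0.8, -0.6, 0.1]
grip_width: 0.0342
grasp_force: 0.0
```

Run:
```python
from h import *
g=grab('side');f=grab('top');s=bot.state();print(s['position'],s['ee_rot'],s['grip_width'],s['ft_force'])
print([b for b in blobs(g,'green',(240,260,300,320),10)])
im=np.hstack([cv2.resize(g['frame'][240:340,220:320],None,fx=4,fy=4),cv2.resize(f['frame'][190:290,180:280],None,fx=4,fy=4)])[:,:,::-1]
cv2.imwrite('pics/c10.png',im)
```

```text
[0.59494813 0.24909013 0.18041274] [179.7790681   -0.2830919   51.07124714] 0.03417286903922072 [-0.91557857  0.17477455  0.44379282]
[(np.int32(49), (254, 279, 10, 23), array([258.5, 291.4]))]
```

View pics/c10.png

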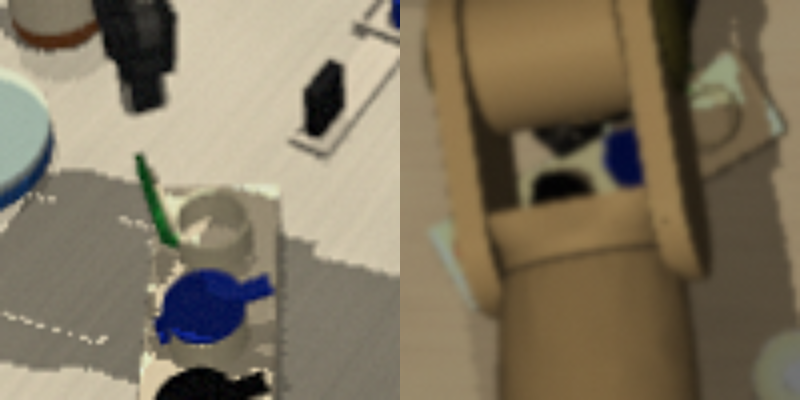

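The last picture shows the green cap leaning back past upright and its tube open (215,230). From here I'll use the same motion for blue: numbers only.

{"op": "apply_moves", "data": {
  "motion": [-0.73,-0.95,0,0,0,0,-0.73,-0.95,0,0,0,0,-0.74,-0.94,0,0,0,0,0,0,1,0,0,0,0,0,1,0,0,0]
}}

```text
t: 56.45
position: [0.5214, 0.2504, 0.1365]
ee_rot: [180.0, -0.0, 51.1]
ft_force: [0.7, -0.0, -2.0]
grip_width: 0.0344
grasp_force: 0.0
```

{"op": "apply_moves", "data": {
  "motion": [0,0,1,0,0,0,0,0,1,0,0,0,0,0,1,0,0,0,0,0,0.9,0,0,0,0,0,0.5,0,0,0]
}}

```text
t: 56.95
position: [0.5212, 0.25, 0.0469]
ee_rot: [-179.9, 0.1, 51.1]
ft_force: [0.2, 0.7, -0.9]
grip_width: 0.0341
grasp_force: 0.0
```

{"op": "apply_moves", "data": {
  "motion": [0,0,0,0,0,0,0,0,0,0,0,0]
}}

```text
t: 57.15
position: [0.5223, 0.2503, 0.0492]
ee_rot: [180.0, -0.0, 51.1]
ft_force: [-0.8, -1.3, -0.7]
grip_width: 0.0338
grasp_force: 0.0
```

{"op": "apply_moves", "data": {
  "motion": [0,0,0,0,0,0,0,0,0,0,0,0,0,0,0,0,0,0,0,0,0,0,0,0],
  "jaw": -1
}}

```text
t: 57.55
position: [0.5228, 0.2499, 0.0493]
ee_rot: [179.9, -0.1, 51.1]
ft_force: [4.4, -3.8, 0.5]
grip_width: 0.011
grasp_force: 20.7
```

{"op": "apply_moves", "data": {
  "motion": [0.02,0,-0.28,0,0,0,0.04,0,-0.27,0,0,0,0.07,0,-0.27,0,0,0,0.1,0,-0.26,0,0,0,0.12,0,-0.25,0,0,0]
}}

```text
t: 58.05
position: [0.5271, 0.2556, 0.0755]
ee_rot: [179.9, -0.0, 51.0]
ft_force: [6.1, -1.2, -4.3]
grip_width: 0.0111
grasp_force: 19.9
```

{"op": "apply_moves", "data": {
  "motion": [0.15,0,-0.24,0,0,0,0.17,0,-0.23,0,0,0,0.19,0,-0.21,0,0,0,0.21,0,-0.2,0,0,0,0.22,0,-0.18,0,0,0]
}}

```text
t: 58.55
position: [0.5384, 0.27, 0.0961]
ee_rot: [180.0, 0.1, 51.1]
ft_force: [4.2, -2.3, -7.1]
grip_width: 0.0108
grasp_force: 19.5
```

{"op": "apply_moves", "data": {
  "motion": [0.24,0,-0.15,0,0,0,0.24,0,-0.12,0,0,0,0.24,0,-0.12,0,0,0,0.25,0,-0.08,0,0,0,0.25,0,-0.05,0,0,0]
}}

```text
t: 59.05
position: [0.5535, 0.2892, 0.1066]
ee_rot: [-180.0, 0.1, 51.1]
ft_force: [2.9, -3.7, -5.3]
grip_width: 0.0111
grasp_force: 19.5
```

{"op": "apply_moves", "data": {
  "motion": [0.25,0,0,0,0,0,0.25,0,0,0,0,0,0.25,0,0,0,0,0,0.2,0,0,0,0,0,0,0,0,0,0,0]
}}

```text
t: 59.55
position: [0.5656, 0.3044, 0.1066]
ee_rot: [-180.0, 0.0, 51.1]
ft_force: [-0.2, -2.8, -3.6]
grip_width: 0.0107
grasp_force: 19.6
```

{"op": "apply_moves", "data": {
  "motion": [0,0,0,0,0,0,0,0,0,0,0,0,0,0,0,0,0,0,0,0,-0.6,0,0,0,0,0,-1,0,0,0],
  "jaw": -0.2
}}

```text
t: 60.05
position: [0.565, 0.304, 0.1391]
ee_rot: [-179.9, 0.1, 51.1]
ft_force: [0.2, 0.1, 0.1]
grip_width: 0.0344
grasp_force: 0.0
```

{"op": "apply_moves", "data": {
  "motion": [0,0,-1,0,0,0,0,0,-1,0,0,0,-0.22,-0.97,0,0,0,0,-0.22,-0.97,0,0,0,0,-0.22,-0.97,0,0,0,0]
}}

```text
t: 60.55
position: [0.5114, 0.3307, 0.1802]
ee_rot: [180.0, -0.1, 51.0]
ft_force: [-0.7, 0.9, -0.8]
grip_width: 0.0339
grasp_force: 0.0
```

{"op": "apply_moves", "data": {
  "motion": [-0.22,-0.97,0,0,0,0,-0.22,-0.96,0,0,0,0,-0.21,-0.96,0,0,0,0,0,0,1,0,0,0,0,0,1,0,0,0]
}}

```text
t: 61.05
position: [0.4581, 0.3574, 0.1394]
ee_rot: [180.0, -0.1, 51.1]
ft_force: [0.9, 0.4, -0.3]
grip_width: 0.0341
grasp_force: 0.0
```

{"op": "apply_moves", "data": {
  "motion": [0,0,1,0,0,0,0,0,1,0,0,0,0,0,1,0,0,0,0,0,0.6,0,0,0,0,0,0,0,0,0]
}}

```text
t: 61.55
position: [0.4581, 0.3565, 0.0658]
ee_rot: [-179.9, 0.1, 51.1]
ft_force: [0.2, -0.0, -0.2]
grip_width: 0.0341
grasp_force: 0.0
```

{"op": "apply_moves", "data": {
  "motion": [0,0,0,0,0,0,0,0,0,0,0,0,0,0,0,0,0,0,0,0,0,0,0,0],
  "jaw": -1
}}

```text
t: 61.95
position: [0.4591, 0.3568, 0.0676]
ee_rot: [180.0, -0.1, 51.1]
ft_force: [0.3, 1.4, 0.4]
grip_width: 0.011
grasp_force: 20.7
```

Same arc from θ≈0.3.

{"op": "apply_moves", "data": {
  "motion": [0.1,0,-0.26,0,0,0,0.12,0,-0.25,0,0,0,0.15,0,-0.24,0,0,0,0.17,0,-0.23,0,0,0,0.19,0,-0.21,0,0,0]
}}

```text
t: 62.45
position: [0.4679, 0.3681, 0.091]
ee_rot: [-180.0, 0.0, 51.1]
ft_force: [0.4, 1.8, -4.8]
grip_width: 0.011
grasp_force: 20.0
```

{"op": "apply_moves", "data": {
  "motion": [0.21,0,-0.2,0,0,0,0.22,0,-0.18,0,0,0,0.24,0,-0.15,0,0,0,0.24,0,-0.12,0,0,0,0.24,0,-0.12,0,0,0]
}}

```text
t: 62.95
position: [0.4823, 0.3861, 0.1059]
ee_rot: [-180.0, 0.1, 51.1]
ft_force: [-1.8, 2.4, -9.0]
grip_width: 0.0107
grasp_force: 19.4
```

{"op": "apply_moves", "data": {
  "motion": [0.25,0,-0.08,0,0,0,0.25,0,-0.05,0,0,0,0.25,0,0,0,0,0,0.25,0,0,0,0,0,0.25,0,0,0,0,0]
}}

```text
t: 63.45
position: [0.498, 0.4058, 0.1091]
ee_rot: [-180.0, 0.0, 51.1]
ft_force: [-5.7, 1.5, -3.7]
grip_width: 0.0108
grasp_force: 19.5
```

{"op": "apply_moves", "data": {
  "motion": [0.2,0,0,0,0,0,0,0,0,0,0,0]
}}

```text
t: 63.65
position: [0.5005, 0.4089, 0.1087]
ee_rot: [-180.0, 0.0, 51.1]
ft_force: [-5.4, 2.4, -2.7]
grip_width: 0.0106
grasp_force: 19.6
```

{"op": "apply_moves", "data": {
  "motion": [0,0,0,0,0,0,0,0,0,0,0,0,0,0,0,0,0,0,0,0,-0.6,0,0,0,0,0,-1,0,0,0],
  "jaw": -0.2
}}

```text
t: 64.15
position: [0.5007, 0.408, 0.141]
ee_rot: [-180.0, 0.1, 51.0]
ft_force: [0.9, -0.5, 0.7]
grip_width: 0.0344
grasp_force: 0.0
```

{"op": "apply_moves", "data": {
  "motion": [0,0,-1,0,0,0,0,0,-1,0,0,0,0,1,0,0,0,0,0,1,0,0,0,0,0,1,0,0,0,0]
}}

```text
t: 64.65
position: [0.5488, 0.369, 0.18]
ee_rot: [-180.0, 0.1, 51.0]
ft_force: [-0.7, 0.0, -0.8]
grip_width: 0.0341
grasp_force: 0.0
```

{"op": "apply_moves", "data": {
  "motion": [0,1,0,0,0,0,0,1,0,0,0,0,0,1,0,0,0,0,0,1,0,0,0,0,0,1,0,0,0,0]
}}

```text
t: 65.15
position: [0.6265, 0.3066, 0.1806]
ee_rot: [-180.0, 0.0, 51.1]
ft_force: [-0.4, -0.5, 0.1]
grip_width: 0.0337
grasp_force: 0.0
```

{"op": "apply_moves", "data": {
  "motion": [0,1,0,0,0,0,0,1,0,0,0,0,0,1,0,0,0,0,0,1,0,0,0,0,0,1,0,0,0,0]
}}

```text
t: 65.65
position: [0.7041, 0.2437, 0.1805]
ee_rot: [-180.0, 0.0, 51.1]
ft_force: [-0.3, 0.1, -0.4]
grip_width: 0.0339
grasp_force: 0.0
```

{"op": "apply_moves", "data": {
  "motion": [0,1,0,0,0,0,0,0,0,0,0,0]
}}

```text
t: 65.85
position: [0.7204, 0.2296, 0.1797]
ee_rot: [180.0, 0.0, 50.9]
ft_force: [-0.1, 0.2, -0.5]
grip_width: 0.0339
grasp_force: 0.0
```

```bash
cat > m.py <<'E'
from h import *
g=grab('side');f=grab('top');s=bot.state();print(s['t'],s['position'],s['ee_rot'])
for c in('red','green','blue'):
  print(c,'caps T',[(b[0],b[1]) for b in blobs(f,c,(185,195,278,265),8)],'S',[(b[0],b[1]) for b in blobs(g,c,(230,255,305,399),15)])
  print('  stub T',[(b[0],plane(f,[b[2]],.017)[0].round(4)[:2]) for b in blobs(f,c,(300,190,400,285),15)],'S',[(b[0],plane(g,[b[2]],.017)[0].round(4)[:2]) for b in blobs(g,c,(306,205,410,290),30)])
E
python3 m.py
```

```text
65.95 [0.71874459 0.23188432 0.18022352] [-1.79964365e+02  1.95119490e-02  5.10327157e+01]
red caps T [(np.int32(44), (186, 238, 12, 12))] S [(np.int32(91), (244, 358, 14, 25))]
  stub T [(np.int32(72), array([ 0.594 , -0.1164]))] S []
green caps T [] S [(np.int32(55), (254, 279, 10, 23))]
  stub T [(np.int32(57), array([ 0.5818, -0.0602]))] S [(np.int32(95), array([ 0.5846, -0.0594]))]
blue caps T [] S [(np.int32(65), (250, 303, 13, 23))]
  stub T [(np.int32(47), array([ 0.5815, -0.0131]))] S [(np.int32(113), array([ 0.5855, -0.0128]))]
```

{"op": "apply_moves", "data": {
  "motion": [-0.92,0.16,0,0,0,0,-0.92,0.16,0,0,0,0,-0.92,0.16,0,0,0,0,-0.92,0.16,0,0,0,0,-0.92,0.16,0,0,0,0],
  "jaw": 0.2,
  "grip_force": 30
}}

```text
t: 66.45
position: [0.6722, 0.151, 0.1811]
ee_rot: [180.0, -0.0, 51.1]
ft_force: [0.7, -0.2, -0.6]
grip_width: 0.0514
grasp_force: 0.0
```

{"op": "apply_moves", "data": {
  "motion": [-0.92,0.16,0,0,0,0,-0.92,0.16,0,0,0,0,-0.92,0.16,0,0,0,0,-0.92,0.16,0,0,0,0,-0.92,0.16,0,0,0,0]
}}

```text
t: 66.95
position: [0.6269, 0.0693, 0.1811]
ee_rot: [180.0, -0.0, 51.1]
ft_force: [1.0, -0.3, 0.4]
grip_width: 0.0511
grasp_force: 0.0
```

{"op": "apply_moves", "data": {
  "motion": [-0.92,0.16,0,0,0,0,-0.92,0.16,0,0,0,0,-0.92,0.16,0,0,0,0,-0.92,0.16,0,0,0,0,-0.9,0.13,0,0,0,0]
}}

```text
t: 67.45
position: [0.5814, -0.0118, 0.1811]
ee_rot: [180.0, -0.0, 51.1]
ft_force: [-0.0, -0.0, 0.2]
grip_width: 0.0513
grasp_force: 0.0
```

{"op": "apply_moves", "data": {
  "motion": [0,0,0,0,0,0,0,0,1,0,0,0,0,0,1,0,0,0,0,0,1,0,0,0,0,0,1,0,0,0]
}}

```text
t: 67.95
position: [0.5823, -0.011, 0.1001]
ee_rot: [180.0, -0.0, 51.1]
ft_force: [0.7, 0.3, 1.1]
grip_width: 0.0512
grasp_force: 0.0
```

{"op": "apply_moves", "data": {
  "motion": [0,0,1,0,0,0,0,0,1,0,0,0,0,0,1,0,0,0,0,0,0.6,0,0,0,0,0,0,0,0,0]
}}

```text
t: 68.45
position: [0.5816, -0.0112, 0.0274]
ee_rot: [-179.9, 0.1, 51.1]
ft_force: [-0.1, 0.2, 0.6]
grip_width: 0.0513
grasp_force: 0.0
```

{"op": "apply_moves", "data": {
  "motion": [-0.05,0.1,0.35,0,0,0,0,0,0,0,0,0]
}}

```text
t: 68.65
position: [0.5833, -0.014, 0.0218]
ee_rot: [180.0, -0.0, 51.1]
ft_force: [0.0, -0.0, 0.2]
grip_width: 0.0514
grasp_force: 0.0
```

{"op": "apply_moves", "data": {
  "motion": [0,0,0,0,0,0,0,0,0,0,0,0,0,0,0,0,0,0,0,0,0,0,0,0,0,0,0,0,0,0],
  "jaw": -1
}}

```text
t: 69.15
position: [0.5835, -0.0139, 0.0225]
ee_rot: [179.9, -0.0, 51.1]
ft_force: [-0.6, -0.9, 5.1]
grip_width: 0.028
grasp_force: 29.5
```

{"op": "apply_moves", "data": {
  "motion": [0,0,0,0,0,0,0,0,-0.5,0,0,0,0,0,-1,0,0,0,0,0,-1,0,0,0,0,0,-1,0,0,0]
}}

```text
t: 69.65
position: [0.583, -0.0138, 0.0929]
ee_rot: [-180.0, 0.0, 51.1]
ft_force: [-0.6, -0.4, -0.5]
grip_width: 0.0282
grasp_force: 29.6
```

{"op": "apply_moves", "data": {
  "motion": [0,0,-1,0,0,0,0,0,-1,0,0,0,0,0,-1,0,0,0,0,0,0,0,0,0]
}}

```text
t: 70.05
position: [0.5841, -0.014, 0.1547]
ee_rot: [179.7, -0.1, 51.1]
ft_force: [0.2, 1.0, -0.3]
grip_width: 0.0283
grasp_force: 29.6
```

Run:
```python
from h import *
g=grab('side');s=bot.state();print(s['position'],s['grip_width'],s['grasp_force'])
p=np.array(s['position'])
for b in blobs(g,'blue',(300,130,410,290),20): print(b)
for dz in(0,-.004,.01): print(dz,proj(g,[p+[0,0,dz]]))
```

```text
[ 0.58338714 -0.01384892  0.15282804] 0.027991386379698273 29.629811346530914
(np.int32(61), (318, 194, 10, 15), array([320.8, 203.3]))
0 [[323.44588448 200.49485523]]
-0.004 [[323.45082872 201.77779583]]
0.01 [[323.43338369 197.26011   ]]
```

{"op": "apply_moves", "data": {
  "motion": [0.84,-0.89,0,0,0,0,0.84,-0.89,0,0,0,0,0.84,-0.89,0,0,0,0,0.84,-0.89,0,0,0,0,0.84,-0.89,0,0,0,0]
}}

```text
t: 70.6
position: [0.5658, 0.1084, 0.1504]
ee_rot: [-179.9, 0.1, 51.1]
ft_force: [-0.1, 0.1, 0.1]
grip_width: 0.0283
grasp_force: 29.7
```

{"op": "apply_moves", "data": {
  "motion": [0.84,-0.89,0,0,0,0,0.84,-0.89,0,0,0,0,0.84,-0.89,0,0,0,0,0.84,-0.89,0,0,0,0,0.84,-0.89,0,0,0,0]
}}

```text
t: 71.1
position: [0.5494, 0.2296, 0.1504]
ee_rot: [-179.9, 0.1, 51.1]
ft_force: [-0.5, -1.0, -0.8]
grip_width: 0.0277
grasp_force: 29.7
```

{"op": "apply_moves", "data": {
  "motion": [0.84,-0.89,0,0,0,0,0.84,-0.89,0,0,0,0,0,0,0,0,0,0,0,0,0,0,0,0]
}}

```text
t: 71.5
position: [0.5432, 0.2771, 0.1506]
ee_rot: [-179.9, 0.1, 51.1]
ft_force: [-0.5, -0.4, -0.5]
grip_width: 0.0282
grasp_force: 29.7
```

```bash
python3 m.py
python3 - <<'E'
from h import *
g=grab('side')
print(blobs(g,'blue',(230,220,320,340),15)); p=np.array(bot.state()['position']); print(proj(g,[p,p-[0,0,.0055]]))
E
```

```text
71.6 [0.54362218 0.27637023 0.15109866] [-1.79970886e+02  6.39887208e-02  5.10204094e+01]
red caps T [] S [(np.int32(88), (244, 358, 14, 25))]
  stub T [(np.int32(72), array([ 0.594 , -0.1164]))] S [(np.int32(106), array([ 0.5967, -0.1161]))]
green caps T [(np.int32(16), (244, 206, 9, 5))] S [(np.int32(43), (254, 279, 10, 23))]
  stub T [(np.int32(56), array([ 0.5818, -0.0605]))] S [(np.int32(95), array([ 0.5848, -0.0593]))]
blue caps T [] S [(np.int32(68), (260, 283, 14, 17)), (np.int32(61), (250, 303, 13, 23))]
  stub T [] S []
[(np.int32(72), (260, 283, 14, 17), array([264.5, 293.3])), (np.int32(61), (250, 303, 13, 23), array([255.1, 315. ]))]
[[267.81958944 287.79568562]
 [268.06408172 289.62131345]]
```

{"op": "apply_moves", "data": {
  "motion": [0.04,0,0.85,0,0,0,0,0,0.85,0,0,0,0,0,0.85,0,0,0,0,0,0.85,0,0,0,0,0,0.4,0,0,0]
}}

```text
t: 72.15
position: [0.5438, 0.2768, 0.0742]
ee_rot: [-179.9, 0.1, 51.0]
ft_force: [0.1, -0.3, -0.3]
grip_width: 0.0279
grasp_force: 29.7
```

{"op": "apply_moves", "data": {
  "motion": [0,0,0.3,0,0,0,0,0,0.3,0,0,0,0,0,0.2,0,0,0,0,0,0,0,0,0]
}}

```text
t: 72.55
position: [0.5441, 0.2778, 0.0595]
ee_rot: [-180.0, 0.0, 51.1]
ft_force: [-0.4, -0.1, -0.1]
grip_width: 0.0277
grasp_force: 29.7
```

{"op": "apply_moves", "data": {
  "motion": [0,0,0.05,0,0,0,0,0,0,0,0,0,0,0,0,0,0,0,0,0,0,0,0,0,0,0,-0.5,0,0,0],
  "jaw": -0.05
}}

```text
t: 73.05
position: [0.5436, 0.2778, 0.0682]
ee_rot: [-179.9, 0.1, 51.1]
ft_force: [-0.1, 0.6, -0.2]
grip_width: 0.0408
grasp_force: 0.0
```

{"op": "apply_moves", "data": {
  "motion": [0,0,-1,0,0,0,0,0,-1,0,0,0,0,0,-1,0,0,0,0,0,-1,0,0,0,-0.84,0.89,-0.2,0,0,0]
}}

```text
t: 73.55
position: [0.5484, 0.2552, 0.1562]
ee_rot: [179.8, -0.3, 51.2]
ft_force: [-0.2, -0.9, 0.1]
grip_width: 0.0405
grasp_force: 0.0
```

{"op": "apply_moves", "data": {
  "motion": [-0.84,0.89,0,0,0,0,-0.84,0.89,0,0,0,0,-0.84,0.89,0,0,0,0,-0.84,0.89,0,0,0,0,-0.84,0.89,0,0,0,0],
  "jaw": 0.2
}}

```text
t: 74.05
position: [0.5643, 0.131, 0.1537]
ee_rot: [179.9, -0.0, 51.0]
ft_force: [-0.2, 0.3, 0.5]
grip_width: 0.0514
grasp_force: 0.0
```

{"op": "apply_moves", "data": {
  "motion": [-0.84,0.89,0,0,0,0,-0.84,0.89,0,0,0,0,-0.84,0.89,0,0,0,0,-0.84,0.89,0,0,0,0,-0.84,0.89,0,0,0,0]
}}

```text
t: 74.55
position: [0.5807, 0.0096, 0.1537]
ee_rot: [179.9, -0.0, 51.0]
ft_force: [-0.2, -0.4, -0.6]
grip_width: 0.051
grasp_force: 0.0
```

```bash
python3 m.py
python3 - <<'E'
from h import *
g=grab('side');f=grab('top')
print(proj(g,[(.5443,.2775,.052),(.5443,.2775,.056),(.5443,.2775,.026)]),proj(f,[(.5443,.2775,.052)]))
save(g,'blue_in.png',(240,290,300,340),8)
hs=cv2.cvtColor(g['frame'],cv2.COLOR_RGB2HSV); u,v=proj(g,[(.5443,.2775,.052)])[0].astype(int)
for yy in range(v-8,v+9,2): print([tuple(int(k) for k in g['frame'][yy,xx]) for xx in range(u-14,u+15,4)])
E
```

```text
74.65 [0.5810333  0.00817735 0.15353967] [ 1.79879057e+02 -6.07314132e-03  5.08748918e+01]
red caps T [(np.int32(43), (186, 238, 12, 12))] S [(np.int32(88), (244, 358, 14, 25))]
  stub T [(np.int32(71), array([ 0.594 , -0.1164]))] S [(np.int32(106), array([ 0.5967, -0.1161]))]
green caps T [(np.int32(29), (242, 206, 11, 11))] S [(np.int32(54), (254, 279, 10, 23))]
  stub T [] S [(np.int32(95), array([ 0.5847, -0.0585]))]
blue caps T [(np.int32(14), (224, 217, 9, 7)), (np.int32(55), (233, 225, 10, 9))] S [(np.int32(61), (250, 303, 13, 23)), (np.int32(95), (264, 314, 14, 11))]
  stub T [] S []
[[271.39736425 318.81791589]
 [271.24035471 317.66856752]
 [272.39697372 326.126041  ]] [[238.27344524 228.38386695]]
[(154, 144, 118), (139, 128, 105), (220, 206, 170), (198, 196, 157), (176, 169, 136), (223, 213, 174), (224, 226, 191), (224, 226, 190)]
[(168, 162, 129), (218, 198, 166), (181, 177, 143), (132, 121, 95), (124, 117, 89), (157, 150, 121), (225, 228, 192), (224, 227, 191)]
[(228, 218, 170), (218, 200, 165), (124, 115, 88), (51, 58, 157), (47, 58, 161), (110, 102, 80), (224, 224, 185), (224, 226, 191)]
[(146, 144, 156), (225, 213, 173), (54, 67, 147), (107, 73, 119), (16, 43, 169), (86, 83, 83), (226, 226, 185), (222, 225, 189)]
[(39, 49, 135), (229, 218, 172), (21, 47, 169), (131, 84, 110), (128, 84, 110), (78, 81, 148), (213, 213, 172), (224, 226, 190)]
[(14, 31, 124), (163, 157, 128), (23, 44, 161), (136, 89, 114), (60, 53, 125), (55, 60, 137), (125, 122, 101), (223, 226, 190)]
[(2, 18, 100), (87, 93, 121), (12, 41, 167), (26, 45, 159), (22, 47, 171), (122, 119, 105), (123, 119, 97), (223, 227, 191)]
[(76, 78, 93), (0, 13, 80), (234, 229, 181), (10, 37, 165), (48, 54, 137), (174, 169, 133), (113, 104, 85), (223, 226, 190)]
[(120, 109, 91), (162, 149, 118), (108, 101, 80), (171, 167, 131), (119, 112, 88), (126, 119, 94), (150, 138, 113), (224, 226, 190)]
```

{"op": "apply_moves", "data": {
  "motion": [-0.87,0.75,0,0,0,0,-0.87,0.75,0,0,0,0,-0.86,0.74,0,0,0,0,0,0,1,0,0,0,0,0,1,0,0,0]
}}

```text
t: 75.25
position: [0.5828, -0.0573, 0.113]
ee_rot: [179.9, -0.0, 51.1]
ft_force: [-0.2, -0.1, -0.2]
grip_width: 0.0511
grasp_force: 0.0
```

{"op": "apply_moves", "data": {
  "motion": [0,0,1,0,0,0,0,0,1,0,0,0,0,0,1,0,0,0,0,0,1,0,0,0,0,0,0,0,0,0]
}}

```text
t: 75.75
position: [0.5814, -0.0562, 0.0309]
ee_rot: [-179.8, 0.1, 51.1]
ft_force: [0.2, -0.1, 0.0]
grip_width: 0.0511
grasp_force: 0.0
```

{"op": "apply_moves", "data": {
  "motion": [0,0,0.35,0,0,0,0,0,0.3,0,0,0,0,0,0,0,0,0]
}}

```text
t: 76.05
position: [0.5824, -0.0574, 0.0196]
ee_rot: [-180.0, 0.0, 51.1]
ft_force: [0.1, -0.4, 0.1]
grip_width: 0.0511
grasp_force: 0.0
```

{"op": "apply_moves", "data": {
  "motion": [0,0,0,0,0,0,0,0,0,0,0,0,0,0,0,0,0,0,0,0,0,0,0,0,0,0,0,0,0,0],
  "jaw": -1
}}

```text
t: 76.55
position: [0.583, -0.0577, 0.0204]
ee_rot: [179.9, -0.0, 51.1]
ft_force: [0.5, 0.8, 6.4]
grip_width: 0.0281
grasp_force: 29.7
```

{"op": "apply_moves", "data": {
  "motion": [0,0,0,0,0,0,0,0,-0.5,0,0,0,0,0,-1,0,0,0,0,0,-1,0,0,0,0,0,-1,0,0,0]
}}

```text
t: 77.05
position: [0.582, -0.0574, 0.0907]
ee_rot: [-179.9, 0.0, 51.1]
ft_force: [1.2, 0.2, -0.4]
grip_width: 0.0281
grasp_force: 29.8
```

{"op": "apply_moves", "data": {
  "motion": [0,0,-1,0,0,0,0,0,-1,0,0,0,0,0,-1,0,0,0,0,0,0,0,0,0]
}}

```text
t: 77.45
position: [0.5832, -0.0577, 0.1525]
ee_rot: [179.8, -0.1, 51.1]
ft_force: [0.4, 0.9, 0.1]
grip_width: 0.0287
grasp_force: 29.8
```

{"op": "apply_moves", "data": {
  "motion": [0.9,-0.76,0,0,0,0,0.9,-0.76,0,0,0,0,0.9,-0.76,0,0,0,0,0.9,-0.76,0,0,0,0,0.9,-0.76,0,0,0,0]
}}

```text
t: 77.95
position: [0.5792, 0.0612, 0.1487]
ee_rot: [-179.9, 0.1, 51.1]
ft_force: [-0.3, 0.1, -0.9]
grip_width: 0.0282
grasp_force: 29.8
```

{"op": "apply_moves", "data": {
  "motion": [0.9,-0.76,0,0,0,0,0.9,-0.76,0,0,0,0,0.9,-0.76,0,0,0,0,0.9,-0.76,0,0,0,0,0.9,-0.76,0,0,0,0]
}}

```text
t: 78.45
position: [0.5766, 0.1789, 0.1486]
ee_rot: [-179.9, 0.1, 51.1]
ft_force: [0.5, -0.1, 0.1]
grip_width: 0.0279
grasp_force: 29.8
```

{"op": "apply_moves", "data": {
  "motion": [0.92,-0.76,0,0,0,0,0.93,-0.77,0,0,0,0,0,0,0,0,0,0,0,0,0,0,0,0]
}}

```text
t: 78.85
position: [0.5763, 0.2259, 0.1488]
ee_rot: [-179.9, 0.1, 51.1]
ft_force: [0.7, -0.1, -0.7]
grip_width: 0.0282
grasp_force: 29.8
```

Run:
```python
from h import *
g=grab('side');s=bot.state();p=np.array(s['position']);print(s['t'],p,s['grip_width'])
print(blobs(g,'green',(230,180,330,320),15)); print(proj(g,[p,p-[0,0,.0035]]))
```

```text
78.9 [0.57648723 0.22540362 0.14902804] 0.027939081828927976
[(np.int32(41), (263, 261, 13, 15), array([267.2, 270.2])), (np.int32(55), (254, 279, 10, 23), array([258.3, 290.4]))]
[[269.19859231 265.75982012]
 [269.34169436 266.91804899]]
```

{"op": "apply_moves", "data": {
  "motion": [0.05,0.03,0.85,0,0,0,0,0,0.85,0,0,0,0,0,0.85,0,0,0,0,0,0.85,0,0,0,0,0,0.4,0,0,0]
}}

```text
t: 79.4
position: [0.5774, 0.2251, 0.0721]
ee_rot: [-179.9, 0.1, 51.0]
ft_force: [0.6, 1.0, -0.9]
grip_width: 0.0283
grasp_force: 29.8
```

{"op": "apply_moves", "data": {
  "motion": [0,0,0.3,0,0,0,0,0,0.25,0,0,0,0,0,0.2,0,0,0,0,0,0,0,0,0]
}}

```text
t: 79.8
position: [0.5779, 0.2263, 0.0586]
ee_rot: [-180.0, 0.0, 51.1]
ft_force: [0.7, 0.2, 0.1]
grip_width: 0.0283
grasp_force: 29.8
```

{"op": "apply_moves", "data": {
  "motion": [0,0,0,0,0,0,0,0,0,0,0,0,0,0,0,0,0,0,0,0,0,0,0,0,0,0,-0.5,0,0,0],
  "jaw": -0.05
}}

```text
t: 80.3
position: [0.5773, 0.2263, 0.0681]
ee_rot: [-179.9, 0.1, 51.1]
ft_force: [-0.7, -0.7, 1.0]
grip_width: 0.0406
grasp_force: 0.0
```

{"op": "apply_moves", "data": {
  "motion": [0,0,-1,0,0,0,0,0,-1,0,0,0,0,0,-1,0,0,0,0,0,-1,0,0,0,-0.91,0.81,-0.2,0,0,0]
}}

```text
t: 80.8
position: [0.5797, 0.2039, 0.1561]
ee_rot: [179.8, -0.2, 51.2]
ft_force: [-0.8, -0.8, -0.8]
grip_width: 0.0404
grasp_force: 0.0
```

{"op": "apply_moves", "data": {
  "motion": [-0.91,0.81,0,0,0,0,-0.91,0.81,0,0,0,0,-0.91,0.81,0,0,0,0,-0.91,0.81,0,0,0,0,-0.91,0.81,0,0,0,0],
  "jaw": 0.2
}}

```text
t: 81.3
position: [0.5849, 0.0794, 0.1536]
ee_rot: [180.0, -0.0, 51.1]
ft_force: [0.8, 0.6, 1.1]
grip_width: 0.0513
grasp_force: 0.0
```

{"op": "apply_moves", "data": {
  "motion": [-0.91,0.81,0,0,0,0,-0.91,0.81,0,0,0,0,-0.91,0.81,0,0,0,0,-0.91,0.81,0,0,0,0,-0.91,0.81,0,0,0,0]
}}

```text
t: 81.8
position: [0.5907, -0.0423, 0.1536]
ee_rot: [180.0, -0.0, 51.1]
ft_force: [-0.1, 0.6, -0.7]
grip_width: 0.0509
grasp_force: 0.0
```

{"op": "apply_moves", "data": {
  "motion": [-0.91,0.81,0,0,0,0,-0.91,0.81,0,0,0,0,-0.91,0.85,0,0,0,0,0,0,0,0,0,0]
}}

```text
t: 82.2
position: [0.595, -0.1176, 0.1534]
ee_rot: [179.9, 0.0, 50.9]
ft_force: [-0.3, 0.4, 0.5]
grip_width: 0.0518
grasp_force: 0.0
```

```bash
python3 m.py
python3 - <<'E'
from h import *
g=grab('side');f=grab('top')
print(proj(f,[(.5765,.2247,.052)]),proj(g,[(.5765,.2247,.052)]))
E
```

```text
82.3 [ 0.59475997 -0.11483999  0.1532002 ] [ 1.79989666e+02 -1.92169340e-02  5.10163015e+01]
red caps T [(np.int32(43), (186, 238, 12, 12))] S [(np.int32(87), (244, 358, 14, 25))]
  stub T [] S [(np.int32(105), array([ 0.5961, -0.1149]))]
green caps T [(np.int32(28), (243, 206, 10, 11)), (np.int32(66), (251, 214, 11, 10))] S [(np.int32(55), (254, 279, 10, 23)), (np.int32(70), (266, 291, 13, 10))]
  stub T [] S []
blue caps T [(np.int32(14), (224, 217, 9, 7)), (np.int32(55), (233, 225, 10, 9))] S [(np.int32(61), (250, 303, 13, 23)), (np.int32(93), (264, 314, 14, 11))]
  stub T [] S []
[[256.52693159 217.88321541]] [[273.10143159 295.57325311]]
```

{"op": "apply_moves", "data": {
  "motion": [0,0,1,0,0,0,0,0,1,0,0,0,0,0,1,0,0,0,0,0,1,0,0,0,0,0,1,0,0,0]
}}

```text
t: 82.9
position: [0.5949, -0.1137, 0.0523]
ee_rot: [180.0, -0.0, 51.1]
ft_force: [-0.5, -0.9, -0.8]
grip_width: 0.0514
grasp_force: 0.0
```

{"op": "apply_moves", "data": {
  "motion": [0,0,1,0,0,0,0,0,0.35,0,0,0,0,0,0.25,0,0,0,0,0,0,0,0,0]
}}

```text
t: 83.3
position: [0.595, -0.1145, 0.0209]
ee_rot: [180.0, -0.0, 51.1]
ft_force: [0.6, -0.6, -0.3]
grip_width: 0.0513
grasp_force: 0.0
```

{"op": "apply_moves", "data": {
  "motion": [0,0,0,0,0,0,0,0,0,0,0,0,0,0,0,0,0,0,0,0,0,0,0,0,0,0,0,0,0,0],
  "jaw": -1
}}

```text
t: 83.8
position: [0.5953, -0.1149, 0.0218]
ee_rot: [179.9, -0.0, 51.1]
ft_force: [-0.1, 1.2, 6.4]
grip_width: 0.0284
grasp_force: 29.5
```

{"op": "apply_moves", "data": {
  "motion": [0,0,0,0,0,0,0,0,-0.5,0,0,0,0,0,-1,0,0,0,0,0,-1,0,0,0,0,0,-1,0,0,0]
}}

```text
t: 84.3
position: [0.5948, -0.1149, 0.0921]
ee_rot: [180.0, -0.0, 51.1]
ft_force: [0.6, -0.5, -0.9]
grip_width: 0.0284
grasp_force: 29.6
```

{"op": "apply_moves", "data": {
  "motion": [0,0,-1,0,0,0,0,0,-1,0,0,0,0,0,-1,0,0,0,0,0,0,0,0,0]
}}

```text
t: 84.7
position: [0.5958, -0.1153, 0.1539]
ee_rot: [179.7, -0.1, 51.1]
ft_force: [0.3, -0.4, -0.1]
grip_width: 0.0283
grasp_force: 29.7
```

{"op": "apply_moves", "data": {
  "motion": [0.75,-0.96,0,0,0,0,0.75,-0.96,0,0,0,0,0.75,-0.96,0,0,0,0,0.75,-0.96,0,0,0,0,0.75,-0.96,0,0,0,0]
}}

```text
t: 85.2
position: [0.5666, 0.0048, 0.15]
ee_rot: [-179.9, 0.0, 51.1]
ft_force: [0.6, -0.2, -1.2]
grip_width: 0.0283
grasp_force: 29.7
```

{"op": "apply_moves", "data": {
  "motion": [0.75,-0.96,0,0,0,0,0.75,-0.96,0,0,0,0,0.75,-0.96,0,0,0,0,0.75,-0.96,0,0,0,0,0.75,-0.96,0,0,0,0]
}}

```text
t: 85.7
position: [0.539, 0.1234, 0.15]
ee_rot: [-179.9, 0.0, 51.1]
ft_force: [-0.1, -0.7, -0.6]
grip_width: 0.0282
grasp_force: 29.7
```

{"op": "apply_moves", "data": {
  "motion": [0.75,-0.96,0,0,0,0,0.75,-0.96,0,0,0,0,0.75,-0.96,0,0,0,0,0.75,-0.96,0,0,0,0,0.75,-0.96,0,0,0,0]
}}

```text
t: 86.2
position: [0.5115, 0.242, 0.15]
ee_rot: [-180.0, 0.1, 51.1]
ft_force: [-0.0, -0.3, -1.4]
grip_width: 0.028
grasp_force: 29.7
```

{"op": "apply_moves", "data": {
  "motion": [0.75,-0.96,0,0,0,0,0.75,-0.96,0,0,0,0,0.75,-0.96,0,0,0,0,0.75,-0.96,0,0,0,0,0.75,-0.96,0,0,0,0]
}}

```text
t: 86.7
position: [0.484, 0.3606, 0.1499]
ee_rot: [-180.0, 0.1, 51.1]
ft_force: [0.8, -0.3, 0.2]
grip_width: 0.0281
grasp_force: 29.7
```

{"op": "apply_moves", "data": {
  "motion": [0.75,-0.95,0,0,0,0,0,0,0,0,0,0,0,0,0,0,0,0]
}}

```text
t: 87.0
position: [0.479, 0.3833, 0.15]
ee_rot: [-180.0, 0.1, 51.1]
ft_force: [-0.4, 0.7, -0.9]
grip_width: 0.0278
grasp_force: 29.7
```

Run:
```python
from h import *
g=grab('side');s=bot.state();p=np.array(s['position']);print(s['t'],p,s['grip_width'])
print(blobs(g,'red',(210,290,330,399),15)); print(proj(g,[p,p-[0,0,.0035]]))
```

```text
87.05 [0.47924289 0.38280655 0.15017179] 0.028700954875114357
[(np.int32(27), (254, 343, 5, 13), array([256. , 348.5])), (np.int32(17), (260, 352, 12, 5), array([265.6, 354.9])), (np.int32(95), (244, 358, 14, 25), array([249.5, 370.5]))]
[[262.82587939 343.99627798]
 [263.01897815 345.1284344 ]]
```

{"op": "apply_moves", "data": {
  "motion": [0.04,0,0.85,0,0,0,0,0,0.85,0,0,0,0,0,0.85,0,0,0,0,0,0.85,0,0,0,0,0,0.4,0,0,0]
}}

```text
t: 87.55
position: [0.4797, 0.3827, 0.0732]
ee_rot: [-180.0, 0.1, 51.0]
ft_force: [0.1, 0.6, -0.8]
grip_width: 0.028
grasp_force: 29.7
```

{"op": "apply_moves", "data": {
  "motion": [0,0,0.3,0,0,0,0,0,0.3,0,0,0,0,0,0.2,0,0,0,0,0,0,0,0,0]
}}

```text
t: 87.95
position: [0.4798, 0.384, 0.0585]
ee_rot: [-180.0, 0.0, 51.1]
ft_force: [-0.2, 0.3, -0.1]
grip_width: 0.028
grasp_force: 29.7
```

{"op": "apply_moves", "data": {
  "motion": [0,0,0,0,0,0,0,0,0,0,0,0,0,0,0,0,0,0,0,0,0,0,0,0,0,0,-0.5,0,0,0],
  "jaw": -0.05
}}

```text
t: 88.45
position: [0.4793, 0.3838, 0.0681]
ee_rot: [-179.9, 0.1, 51.1]
ft_force: [-1.1, 0.2, -0.2]
grip_width: 0.0404
grasp_force: 0.0
```

{"op": "apply_moves", "data": {
  "motion": [0,0,-1,0,0,0,0,0,-1,0,0,0,0,0,-1,0,0,0,0,0,-1,0,0,0,0,0,-1,0,0,0]
}}

```text
t: 88.95
position: [0.4798, 0.3841, 0.1705]
ee_rot: [180.0, -0.0, 51.1]
ft_force: [0.7, -0.2, 0.3]
grip_width: 0.0407
grasp_force: 0.0
```

{"op": "apply_moves", "data": {
  "motion": [0,0,-0.8,0,0,0,1,0,0,0,0,0,1,0,0,0,0,0,1,0,0,0,0,0,1,0,0,0,0,0],
  "jaw": -1
}}

```text
t: 89.45
position: [0.5305, 0.4469, 0.1857]
ee_rot: [180.0, -0.0, 51.1]
ft_force: [-0.7, -0.9, -0.6]
grip_width: 0.0002
grasp_force: 0.0
```

```bash
python3 m.py
python3 - <<'E'
from h import *
g=grab('side');f=grab('top')
print(proj(f,[(.4798,.3832,.052)]),proj(g,[(.4798,.3832,.052)]))
E
```

```text
89.55 [0.53078607 0.44735482 0.18468265] [ 1.79993916e+02 -3.89021571e-02  5.10982137e+01]
red caps T [(np.int32(35), (186, 238, 10, 11)), (np.int32(78), (197, 245, 11, 11))] S [(np.int32(93), (244, 359, 14, 24)), (np.int32(149), (260, 366, 16, 16))]
  stub T [] S []
green caps T [(np.int32(29), (242, 206, 11, 11)), (np.int32(67), (252, 214, 10, 10))] S [(np.int32(33), (257, 289, 7, 13)), (np.int32(70), (266, 291, 13, 10))]
  stub T [] S []
blue caps T [(np.int32(14), (224, 217, 9, 7)), (np.int32(56), (233, 225, 10, 9))] S [(np.int32(60), (250, 303, 13, 23)), (np.int32(94), (264, 314, 14, 11))]
  stub T [] S []
[[202.03685123 249.29398406]] [[267.47510946 373.27551554]]
```

{"op": "apply_moves", "data": {
  "motion": [0,0,1,0,0,0,0,0,1,0,0,0,0,0,1,0,0,0,0,0,1,0,0,0,0,0,0.5,0,0,0]
}}

```text
t: 90.15
position: [0.5292, 0.4453, 0.0936]
ee_rot: [-180.0, 0.1, 51.0]
ft_force: [0.0, -1.0, 0.0]
grip_width: -0.0001
grasp_force: 0.0
```

{"op": "apply_moves", "data": {
  "motion": [-0.4,0,0,0,0,0,-0.4,0,0,0,0,0,-0.4,0,0,0,0,0,-0.4,0,0,0,0,0,-0.4,0,0,0,0,0]
}}

```text
t: 90.65
position: [0.5047, 0.4147, 0.0955]
ee_rot: [180.0, -0.1, 51.1]
ft_force: [0.2, 0.6, 0.8]
grip_width: -0.0004
grasp_force: 0.2
```

{"op": "apply_moves", "data": {
  "motion": [-0.4,0,0,0,0,0,-0.4,0,0,0,0,0,-0.4,0,0,0,0,0,-0.4,0,0,0,0,0,-0.2,0,0,0,0,0]
}}

```text
t: 91.15
position: [0.4818, 0.3866, 0.0948]
ee_rot: [-180.0, 0.0, 51.1]
ft_force: [-0.5, -0.1, 0.3]
grip_width: -0.0001
grasp_force: 0.1
```

{"op": "apply_moves", "data": {
  "motion": [-0.15,0,0.4,0,0,0,-0.15,0,0.4,0,0,0,-0.15,0,0.4,0,0,0,-0.15,0,0.3,0,0,0,0,0,0,0,0,0]
}}

```text
t: 91.65
position: [0.4741, 0.3774, 0.0634]
ee_rot: [-179.9, 0.1, 51.1]
ft_force: [-0.1, 0.2, -0.2]
grip_width: -0.0
grasp_force: 0.0
```

{"op": "apply_moves", "data": {
  "motion": [0,0,0.1,0,0,0,0,0,0.1,0,0,0,0,0,0,0,0,0]
}}

```text
t: 91.95
position: [0.4751, 0.378, 0.0624]
ee_rot: [180.0, -0.1, 51.1]
ft_force: [-3.2, -3.5, 12.1]
grip_width: -0.0003
grasp_force: 5.9
```

{"op": "apply_moves", "data": {
  "motion": [0,0,-1,0,0,0,0,0,-1,0,0,0,-0.36,0.98,0,0,0,0,-0.36,0.98,0,0,0,0,-0.36,0.98,0,0,0,0]
}}

```text
t: 92.45
position: [0.5074, 0.3237, 0.1011]
ee_rot: [180.0, -0.1, 51.1]
ft_force: [0.3, 0.6, -0.4]
grip_width: 0.0004
grasp_force: 0.0
```

{"op": "apply_moves", "data": {
  "motion": [0,0,0,0,0,0,0,0,0.7,0,0,0,0,0,0.6,0,0,0,0,0,0.4,0,0,0,0,0,0.2,0,0,0]
}}

```text
t: 92.95
position: [0.5064, 0.3243, 0.0621]
ee_rot: [-180.0, 0.1, 51.1]
ft_force: [-7.7, -4.8, 26.8]
grip_width: 0.0003
grasp_force: 13.9
```

{"op": "apply_moves", "data": {
  "motion": [0,0,0.1,0,0,0,0,0,0,0,0,0]
}}

```text
t: 93.15
position: [0.5064, 0.3243, 0.0623]
ee_rot: [-180.0, 0.0, 51.1]
ft_force: [-7.3, -3.7, 14.1]
grip_width: 0.0004
grasp_force: 7.0
```

{"op": "apply_moves", "data": {
  "motion": [0,0,-1,0,0,0,0,0,-1,0,0,0,0,0,-1,0,0,0,0,0,-1,0,0,0,0,0,-1,0,0,0]
}}

```text
t: 93.65
position: [0.5068, 0.3244, 0.1617]
ee_rot: [180.0, -0.0, 51.1]
ft_force: [-0.6, -0.4, -0.3]
grip_width: 0.0002
grasp_force: 0.0
```

{"op": "apply_moves", "data": {
  "motion": [0,0,-1,0,0,0,0.84,0.74,0,0,0,0,0.84,0.74,0,0,0,0,0.84,0.73,0,0,0,0,0.84,0.73,0,0,0,0]
}}

```text
t: 94.15
position: [0.5956, 0.3399, 0.1808]
ee_rot: [180.0, -0.0, 51.1]
ft_force: [0.0, -0.3, -0.2]
grip_width: 0.0001
grasp_force: 0.0
```

{"op": "apply_moves", "data": {
  "motion": [0,0,1,0,0,0,0,0,1,0,0,0,0,0,1,0,0,0,0,0,1,0,0,0,0,0,0.4,0,0,0]
}}

```text
t: 94.65
position: [0.5941, 0.3394, 0.0907]
ee_rot: [-179.9, 0.2, 51.1]
ft_force: [-0.7, 0.4, -0.3]
grip_width: 0.0
grasp_force: 0.0
```

{"op": "apply_moves", "data": {
  "motion": [-0.4,0,0,0,0,0,-0.4,0,0,0,0,0,-0.4,0,0,0,0,0,-0.4,0,0,0,0,0,-0.4,0,0,0,0,0]
}}

```text
t: 95.15
position: [0.5696, 0.3078, 0.0935]
ee_rot: [180.0, -0.1, 51.1]
ft_force: [0.2, -0.5, 0.2]
grip_width: -0.0001
grasp_force: 0.2
```

{"op": "apply_moves", "data": {
  "motion": [-0.4,0,0,0,0,0,-0.4,0,0,0,0,0,-0.4,0,0,0,0,0,-0.4,0,0,0,0,0,-0.2,0,0,0,0,0]
}}

```text
t: 95.65
position: [0.5466, 0.2797, 0.0927]
ee_rot: [-180.0, 0.0, 51.0]
ft_force: [0.2, 0.9, -0.4]
grip_width: 0.0002
grasp_force: 0.1
```

{"op": "apply_moves", "data": {
  "motion": [-0.15,0,0.4,0,0,0,-0.15,0,0.4,0,0,0,-0.15,0,0.4,0,0,0,-0.15,0,0.3,0,0,0,0,0,0,0,0,0]
}}

```text
t: 96.15
position: [0.5396, 0.2711, 0.0626]
ee_rot: [-180.0, -0.0, 51.1]
ft_force: [-0.4, 1.2, 0.5]
grip_width: 0.0002
grasp_force: 0.0
```

{"op": "apply_moves", "data": {
  "motion": [0,0,0.1,0,0,0,0,0,0.1,0,0,0,0,0,0,0,0,0]
}}

```text
t: 96.45
position: [0.5398, 0.271, 0.062]
ee_rot: [179.9, -0.1, 51.1]
ft_force: [-10.0, -4.5, 30.4]
grip_width: 0.0002
grasp_force: 15.2
```

{"op": "apply_moves", "data": {
  "motion": [0,0,-1,0,0,0,0,0,-1,0,0,0,0,0,-1,0,0,0,0,0,-1,0,0,0,0,0,-1,0,0,0]
}}

```text
t: 96.95
position: [0.5394, 0.2709, 0.1589]
ee_rot: [-180.0, 0.0, 51.1]
ft_force: [-0.7, 0.5, -0.4]
grip_width: 0.0
grasp_force: 0.0
```

{"op": "apply_moves", "data": {
  "motion": [0,0,-1,0,0,0,0.84,0.72,0,0,0,0,0.84,0.72,0,0,0,0,0.84,0.72,0,0,0,0,0.84,0.72,0,0,0,0]
}}

```text
t: 97.45
position: [0.6274, 0.2871, 0.178]
ee_rot: [-180.0, 0.0, 51.1]
ft_force: [0.6, -0.2, 0.6]
grip_width: 0.0
grasp_force: 0.0
```

{"op": "apply_moves", "data": {
  "motion": [0,0,1,0,0,0,0,0,1,0,0,0,0,0,1,0,0,0,0,0,1,0,0,0,0,0,0.3,0,0,0]
}}

```text
t: 97.95
position: [0.6256, 0.2867, 0.0897]
ee_rot: [-179.8, 0.2, 51.1]
ft_force: [-0.5, 0.7, 0.2]
grip_width: 0.0002
grasp_force: 0.0
```

{"op": "apply_moves", "data": {
  "motion": [-0.4,0,0,0,0,0,-0.4,0,0,0,0,0,-0.4,0,0,0,0,0,-0.4,0,0,0,0,0,-0.4,0,0,0,0,0]
}}

```text
t: 98.45
position: [0.6013, 0.2554, 0.0934]
ee_rot: [180.0, -0.1, 51.1]
ft_force: [-0.2, -0.6, 0.7]
grip_width: -0.0001
grasp_force: 0.3
```

{"op": "apply_moves", "data": {
  "motion": [-0.4,0,0,0,0,0,-0.4,0,0,0,0,0,-0.4,0,0,0,0,0,-0.4,0,0,0,0,0,-0.2,0,0,0,0,0]
}}

```text
t: 98.95
position: [0.5784, 0.2273, 0.0927]
ee_rot: [-180.0, 0.0, 51.0]
ft_force: [0.5, 0.1, 0.0]
grip_width: -0.0002
grasp_force: 0.1
```

{"op": "apply_moves", "data": {
  "motion": [-0.15,0,0.4,0,0,0,-0.15,0,0.4,0,0,0,-0.15,0,0.4,0,0,0,-0.15,0,0.3,0,0,0,0,0,0,0,0,0]
}}

```text
t: 99.45
position: [0.5713, 0.2187, 0.0626]
ee_rot: [-180.0, -0.0, 51.1]
ft_force: [-0.7, -0.8, -0.1]
grip_width: 0.0003
grasp_force: 0.0
```

{"op": "apply_moves", "data": {
  "motion": [0,0,0.1,0,0,0,0,0,0.05,0,0,0,0,0,0,0,0,0]
}}

```text
t: 99.75
position: [0.5715, 0.2186, 0.0622]
ee_rot: [179.9, -0.1, 51.1]
ft_force: [-8.2, -2.3, 23.1]
grip_width: 0.0
grasp_force: 11.5
```

Retract clear and take the final look.

{"op": "apply_moves", "data": {
  "motion": [0,0,-1,0,0,0,0,0,-1,0,0,0,0,0,-1,0,0,0,0,0,-1,0,0,0,0,0,-1,0,0,0]
}}

```text
t: 100.25
position: [0.5712, 0.2185, 0.1599]
ee_rot: [-180.0, 0.0, 51.1]
ft_force: [0.4, -0.7, -1.0]
grip_width: -0.0001
grasp_force: 0.0
```

{"op": "apply_moves", "data": {
  "motion": [-1,0.3,-1,0,0,0,-1,0.3,-1,0,0,0,-1,0.3,0,0,0,0,-1,0.3,0,0,0,0,-1,0.3,0,0,0,0]
}}

```text
t: 100.75
position: [0.5313, 0.1212, 0.1993]
ee_rot: [-180.0, 0.0, 51.1]
ft_force: [-0.5, 0.2, 0.1]
grip_width: 0.0
grasp_force: 0.0
```

{"op": "apply_moves", "data": {
  "motion": [-1,0.3,0,0,0,0,-1,0.3,0,0,0,0,-1,0.3,0,0,0,0,-1,0.3,0,0,0,0,-1,0.3,0,0,0,0]
}}

```text
t: 101.25
position: [0.4918, 0.0246, 0.1992]
ee_rot: [-180.0, 0.0, 51.1]
ft_force: [-0.5, 0.1, 0.6]
grip_width: -0.0002
grasp_force: 0.0
```

{"op": "apply_moves", "data": {
  "motion": [-1,0,0,0,0,0,-1,0,0,0,0,0,-1,0,0,0,0,0,-1,0,0,0,0,0,0,0,0,0,0,0]
}}

```text
t: 101.75
position: [0.4411, -0.0379, 0.1994]
ee_rot: [-180.0, 0.0, 50.9]
ft_force: [-0.2, -0.0, 0.2]
grip_width: 0.0
grasp_force: 0.0
```

```bash
python3 m.py
python3 - <<'E'
from h import *
g=grab('side');f=grab('top')
print([(b[0],b[2]) for b in blobs(g,'red',(350,100,400,150),8)])
im=np.vstack([cv2.resize(g['frame'][100:390,220:420],(400,580)) ])
im2=cv2.resize(f['frame'][130:270,180:480],None,fx=1.33,fy=1.33)
c=np.zeros((580,800,3),np.uint8);c[:,:400]=im;c[:im2.shape[0],400:400+im2.shape[1]]=im2[:, :400]
cv2.imwrite('pics/fin.png',c[:,:,::-1])
E
```

```text
101.85 [ 0.44219461 -0.03687405  0.1995717 ] [-1.79993801e+02 -1.24151452e-02  5.10136842e+01]
red caps T [(np.int32(210), (195, 243, 18, 17))] S [(np.int32(491), (253, 360, 34, 23))]
  stub T [] S []
green caps T [(np.int32(209), (249, 211, 18, 17))] S [(np.int32(296), (261, 285, 28, 17))]
  stub T [] S []
blue caps T [(np.int32(189), (231, 222, 17, 16))] S [(np.int32(349), (259, 308, 29, 18))]
  stub T [] S []
[(np.int32(9), array([369.7, 124.2]))]
```

View pics/fin.png

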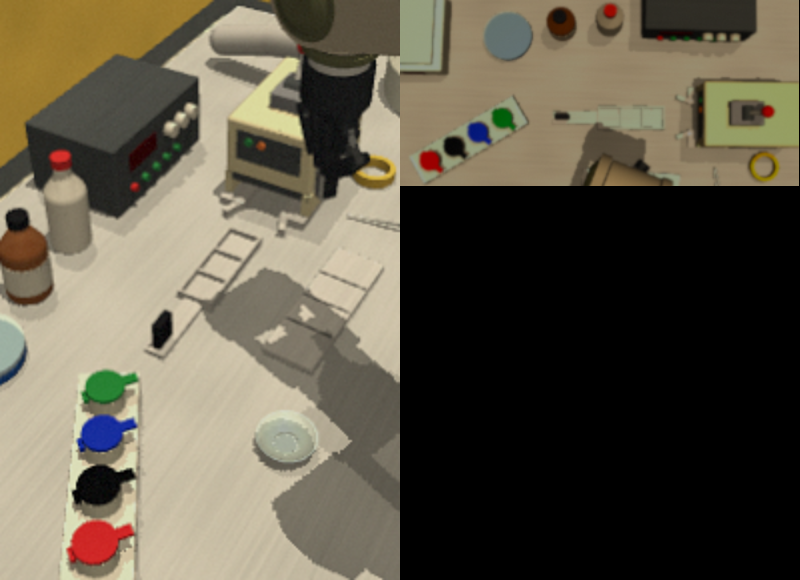

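The final view shows all four caps flat on their tubes, the tray empty and outside the lamp, and the lever ball at the shut end (768,112). The bottles, dish, tape, tweezers and wafer box look undisturbed, so I'm handing in.

```bash
python3 -c "
from bench import bot
print(bot.close_job())"
```

```text
the job is handed in; nothing more can be done
None
```

I handed the job in at about 102 s: the red, green and blue mounts were exposed and stored in their matching tubes, all four caps and the shutter are shut, and the tray is flat outside the lamp; there was no black mount in this start.

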